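# Walk the control unit round onto its charging dock

## Robot

A 6-joint arm with a two-finger parallel gripper is mounted at the origin on the work surface. World frame = base frame: x ahead of the robot, y to its left, z up, the work surface at z = 0. Lengths are in m, angles in degrees, forces in N, time in s.
With the tool pointing down it reaches from about 0.3 to 0.75 m from the base axis. Payload 8.5 kg.
Tool frame: the origin (TCP) lies on the centre line of the jaws, within the pads' length; the fingertips stand 19 mm ahead of it and the grasp point (between the pads) is the TCP; z points along the fingers, x is the direction in which the jaws open and shut, and the axes are right-handed (so a half turn about z gives the same grasp; the last joint's range is limited). The gripper opens to 85 mm and grips with 20 to 120 N. Pads are 22 mm wide; open, the fingers measure 114 mm over their backs; the gripper's body (76 mm by 85 mm) begins 54 mm behind the grasp point. The pads swing forward as they close: fully open they stand 13 mm farther back than shut.
Start: joints at [58.367, 21.807, 74.336, -0, 83.858, -12.336], TCP at [0.182, 0.519, 0.25] pointing down, gripper open.
Joint ranges: [-178.18, 178.18], [-50.72, 133.34], [12.68, 142.11], [-81.47, 261.47], [9.98, 163.14], [-165.26, 165.26]. Speed limits (degrees/s): [136.94, 136.94, 180, 180, 180, 180].

## Interface

Orientations are given as a 3x3 rotation matrix whose columns are the frame's x, y, z axes.
In Python, from rig import env, cams, order gives the robot as it stands.
- The arm moves only by the tool step_arm, never from a script. Its argument "steps" is a list of rows, each an object with "xyz": the shift along the tool's x, y, z normalised to -1 to 1, where 1 is 0.04 m, a list of three; "turn": the turn, a rotation vector about the tool's x, y, z normalised to -1 to 1, where 1 is 0.08 rad, a list of three; "gripper": the gripper command: -1 is shut, 1 is fully open, values between are in proportion. A call has 1 to 20 rows; each row shifts and turns the commanded pose from where the row before left it, along the tool's axes as they then stand; what a row does not reach is not made up. A row lasts 1/12 s, in which the tool goes at most 41.7 mm and 7.16 degrees, less where a joint would pass 70% of its speed; a pose out of reach is approached as far as the arm can. A call with a number of a shift or a turn outside -1 to 1 is refused whole. A call with a gripper value outside its range is refused whole. The fingers move at their own pace and stop on an object; "squeeze" is the grip in N (left out, the last holds). Time passes only in rows, so rows that do not move let the fingers close. It gives the time, the measured TCP pose, the force and the opening at its end, in the units of the state.
- env.observe(): the state, without advancing time (a new reading comes with each control period).
- cams.get_image(name): name is "scene" or "side" or "wrist"; returns (picture, depth): 400x640x3 uint8, red, green, blue; 400x640 float32, m along the optical axis (not along the pixel's ray), 0 where there is no reading.
- cams.camera_info(name): a dict with "fx", "fy", "cx", "cy" (pixels), "extrinsics" (4x4, takes a point from camera to world coordinates). Camera axes: x right, y down, z forward; pixel columns grow to the right and rows downward; lengths in m; the calibration is good to about 2 mm. A picture is of the moment at which its call begins: read the wrist's pose just before it. camera_info takes no time and is no camera call; for the wrist camera it gives the pose at the moment of the call.
- order.close_job(): hands the job in, once; it reports no verdict.
The state is a dict: "time_s": time; "q": joint angles; "qvel": joint speeds; "joint_efforts": joint torques, N m; "position": TCP position; "tool_rot": TCP orientation; "ft_force": force on the tool from outside, world axes, zero at the start; "wrist_torque": the same for the moment, N m; "grip_width": finger opening in m.
Only numpy, scipy, OpenCV 4.12 (cv2) and the standard library are available. Lean on these libraries where they do the work, as an engineer would, in place of code of your own. Each camera call takes 0.05 s, during which the arm holds its last target. There are 200 camera calls.

## Task

The white control unit has been left turned sideways on the clinic counter. Using only the fingertips, nudge its corners in turn to walk it round until the copper contacts on its back face the charging dock, then push it home so that its back lies flush along the dock's grey rail, contacts on contacts, and let go. Slide it only, never lift or tip it; keep it off the dock until it faces it nearly squarely, and leave the bottles, box and cup around it alone.

Things in the scene. Friction and masses are not known exactly. Their poses are not given: they have to be found in the camera images.
- unit: White control unit, loose, 0.7 to 1 kg: 100 mm along its x, 130 mm along its y, 60 mm high. Origin at the centre of its underside, z up. Its four sides are vertical from 4 to 38 mm height: push there. Above, the half towards -x is a dark blue sloping panel with a pale screen; the half towards +x is white. Its +x side (the back) carries three copper contacts; a copper patch on top marks that edge.
- unit_contacts (a point): Middle of the copper contacts on the unit's back: 50 mm from its origin along its +x, 20 mm up. The unit slides on four small feet under its middle (60 x 70 mm apart); sliding takes 3 to 8 N, and a push square to a side near its corner turns it about 0.1 rad per 10 mm while it also moves along with the push.
- dock: Charging dock, fixed: grey rail 240 mm long (its y), 20 mm thick (x), 30 mm high; white housing behind it (+x), 50 mm deep, 160 mm long, 40 mm high. Origin: centre of the rail's underside; x points into the housing. The unit goes against the rail's -x face, 10 mm from the origin. A teal band on the rail, 130 mm long like the unit, and a copper patch at its middle mark the place.
- dock_contacts (a point): Middle of the dock's copper contacts, on the rail's -x face, 20 mm up; the unit's contacts must end here, with the unit's x axis pointing the same way as the dock's x axis.
- jar: Loose amber jar with black cap, 52 mm diameter, 85 mm high, left (+y) of the work; origin at the centre of its underside. Leave alone.
- spray: Loose white bottle with blue label, 44 mm diameter, 130 mm high, right (-y) of the work; origin at the centre of its underside. Leave alone.
- wipes_box: Loose yellow box 90 x 55 x 40 mm (x, y, z), right (-y) of the work; origin at the centre of its underside. Leave alone.
- beaker: Loose steel cup, 64 mm diameter, 80 mm high, left (+y) of the work; origin at the centre of its underside. Leave alone.

How it is judged:
By the outcome, as a careful person would: the job done as asked, in the order asked, and still so for the second after the job is handed in, with the robot touching nothing.
It also fails if it takes over 72 s, if anything falls off the work surface, if the arm or the gripper's body presses on something with over 40 N, if the wrist force passes 120 N, or if a joint passes its speed limit or range.

## Working session

There is one attempt and no reset: what is moved stays moved. The work goes in short steps, Python scripts to look and compute and a tool call to move; the robot and the scene stay as the last step left them, time stands still between calls to the robot, and variables do not carry over. Pictures are saved under pics/ and viewed, about 8 in all and at most 12, crops included, and the job is handed in when it is done.

Besides the shell and the picture viewer there is one more tool, called after "Call:" by a JSON object that holds its "fn" and its "kwargs", one argument or row to a line. step_arm: Moves the arm, as the interface text tells. Scaled input: -1 to 1 covers 0.04 m each way for a shift and 0.08 rad each way for a turn. Its arguments: {"type":"object","properties":{"steps":{"type":"array"},"squeeze":{"type":"number"}},"required":["steps"]}

```bash
ls; mkdir -p pics; python3 - <<'E'
from rig import env,cams,order
import cv2,numpy as np
s=env.observe(); print(s)
for n in ("scene","side"):
    im,d=cams.get_image(n); cv2.imwrite(f"pics/{n}0.png",im[:,:,::-1]); np.savez(f"pics/{n}0.npz",im=im,d=d)
    c=cams.camera_info(n); print(n,c["fx"],c["cx"],c["cy"],np.round(c["extrinsics"],3).tolist())
E
```

```text
pics
{'time_s': 0.0, 'q': array([ 5.83688759e+01,  2.18404672e+01,  7.43862778e+01,  7.61448081e-04,
        8.38578722e+01, -1.23359052e+01]), 'qvel': array([-0.1260229 , -0.03187633, -0.00466852,  0.05492066,  0.0673822 ,
       -0.02161871]), 'joint_efforts': array([-8.14433570e-04, -4.48449254e+01, -2.31284952e+01, -1.72109285e-04,
        4.73792752e-03,  5.27933332e-05]), 'position': array([0.18159236, 0.51886609, 0.24970769]), 'tool_rot': array([[ 3.30436420e-01,  9.43827926e-01, -7.85781139e-04],
       [ 9.43827155e-01, -3.30437191e-01, -1.25052071e-03],
       [-1.43992768e-03, -3.28423991e-04, -9.99998909e-01]]), 'ft_force': array([-0.35218976, -0.08691931, -0.38411628]), 'wrist_torque': array([ 0.03813419,  0.00411495, -0.01096534]), 'grip_width': 0.08555480447640999}
scene 385.93949787934594 322.3260269596216 197.1735770409318 [[-0.401, 0.52, -0.754, 1.168], [0.916, 0.208, -0.343, 0.298], [-0.022, -0.828, -0.56, 0.53], [0.0, 0.0, 0.0, 1.0]]
side 412.57888277213726 320.57317130258036 198.62096525434998 [[0.969, -0.196, 0.15, 0.407], [-0.246, -0.724, 0.645, -0.627], [-0.018, -0.661, -0.75, 0.759], [0.0, 0.0, 0.0, 1.0]]
```

View pics/scene0.png

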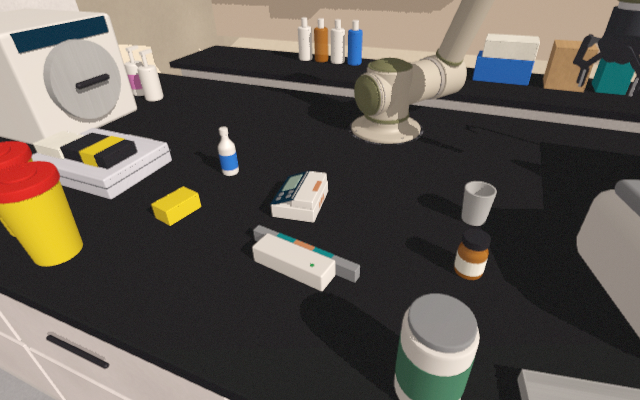

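View pics/side0.png

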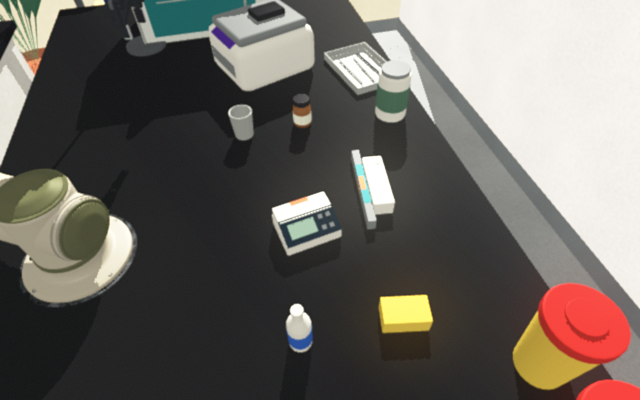

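The side view shows the unit at about (305,222) with its copper edge facing +y (up in the picture). The dock rail is at (365,190), facing the robot (-x). The spray is at (300,330), the box at (405,313), the cup at (241,122) and the jar at (302,112). Next I measure.

```bash
cat > h.py <<'E'
import numpy as np,cv2
from rig import env,cams
def cloud(n):
    im,d=cams.get_image(n); c=cams.camera_info(n)
    v,u=np.mgrid[:400,:640]
    P=np.stack([(u-c["cx"])/c["fx"]*d,(v-c["cy"])/c["fy"]*d,d],-1)
    E=np.array(c["extrinsics"]); return im,P@E[:3,:3].T+E[:3,3],d>0
def comps(zlo=.012,zhi=.2,names=("scene","side")):
    """top-down occupancy blobs from depth; returns list of (pts,colors)"""
    A=[];C=[]
    for n in names:
        im,P,ok=cloud(n)
        m=ok&(P[...,2]>zlo)&(P[...,2]<zhi)&(P[...,0]>.25)&(P[...,0]<.8)&(abs(P[...,1])<.4)
        A.append(P[m]);C.append(im[m])
    A=np.vstack(A);C=np.vstack(C)
    ij=((A[:,:2]-[.25,-.4])/.002).astype(int)
    g=np.zeros((276,401),np.uint8); g[ij[:,0],ij[:,1]]=255
    g=cv2.morphologyEx(g,cv2.MORPH_CLOSE,np.ones((3,3)))
    n,l=cv2.connectedComponents(g); k=l[ij[:,0],ij[:,1]]
    return [(A[k==i],C[k==i]) for i in range(1,n) if (k==i).sum()>80]
def copper(C):
    h=cv2.cvtColor(C[None],cv2.COLOR_RGB2HSV)[0].astype(int)
    return (h[:,0]>3)&(h[:,0]<20)&(h[:,1]>90)&(h[:,2]>120)
E
python3 - <<'E'
from h import *
for A,C in comps():
    r=cv2.minAreaRect((A[:,:2]*1000).astype(np.float32)); k=copper(C)
    print(len(A),"zmax %.3f"%np.percentile(A[:,2],98),np.round(r[0]),np.round(r[1]),round(r[2],1),"rgb",np.median(C,0), "cop",k.sum(),np.round(A[k].mean(0),4) if k.any() else "")
E
```

```text
1719 zmax 0.081 [408. 320.] [65. 64.] 29.3 rgb [141. 141. 133.] cop 0 
1532 zmax 0.131 [ 435. -310.] [50. 44.] 64.6 rgb [200.  195.5 187. ] cop 0 
4856 zmax 0.062 [504. -62.] [133. 105.] 9.4 rgb [199. 198. 181.] cop 118 [ 0.4955 -0.0193  0.0565]
1797 zmax 0.087 [580. 325.] [57. 50.] 47.5 rgb [127.  86.  49.] cop 393 [0.5914 0.3269 0.0555]
2607 zmax 0.042 [ 637. -316.] [59. 92.] 78.3 rgb [242. 213.  73.] cop 0 
5006 zmax 0.042 [688.  20.] [244.  72.] 82.2 rgb [224. 215. 204.] cop 83 [0.6603 0.0246 0.0299]
214 zmax 0.139 [797. 297.] [ 7. 39.] 0.4 rgb [ 91.  110.5  93. ] cop 0
```

```bash
cat >> h.py <<'E'
# D frame: dock-aligned, origin at dock origin (rail middle); a along dock x, b along dock y (metres)
DO=np.array([.6632,.0234]); DT=np.deg2rad(-7.8)
RD=np.array([[np.cos(DT),-np.sin(DT)],[np.sin(DT),np.cos(DT)]])
def toD(p): return (np.asarray(p)[...,:2]-DO)@RD
def toW(p): return np.asarray(p)@RD.T+DO
def rect(A):
    r=cv2.minAreaRect((A[:,:2]*1e4).astype(np.float32)); w,h=r[1]
    return np.array(r[0])/1e4,(r[2]+(90 if w>h else 0)),np.array(sorted(r[1]))/1e4   # angle = short side
def unit(names=("scene","side"),zhi=.075):
    best=None
    for A,C in comps(zhi=zhi,names=names):
        c,ang,sz=rect(A); d=toD(c)
        if d[0]<-.03 and abs(d[1])<.2 and len(A)>1000:
            k=copper(C)&(A[:,2]>.05); f=A[k,:2].mean(0)-c
            ang=np.deg2rad(ang)
            cand=[ang+i*np.pi/2 for i in range(4)]
            if abs(sz[1]-.13)<.02 and sz[0]<.115: cand=cand[::2]
            t=max(cand,key=lambda t:f@[np.cos(t),np.sin(t)])
            th=np.rad2deg(np.angle(np.exp(1j*(t-DT))))
            best=(d*1000,th,sz*1000,k.sum())
    return best
def tool():
    s=env.observe(); p=s["position"]; R=s["tool_rot"]
    yaw=np.rad2deg(np.arctan2(R[1,0],R[0,0])-DT)
    print("t %.2f TCP D"%s["time_s"],np.round(toD(p)*1000,1),"z",round(p[2]*1000,1),"yaw-dock %.2f"%yaw,"tilt",np.round(R[:2,2],4),"F",np.round(s["ft_force"],1),"q",np.round(s["q"]))
def report(**k):
    tool(); u=unit(**k); print("unit a,b mm",np.round(u[0],1),"th %.1f"%u[1],"size",np.round(u[2]),"cop",u[3])
E
python3 -c "
from h import *
report()
for n,p in (('spray',(.435,-.31)),('beaker',(.408,.32)),('jar',(.58,.325)),('box',(.637,-.316))): print(n,np.round(toD(p)*1000))"
```

```text
t 0.20 TCP D [-544.3  425.6] z 250.0 yaw-dock 78.50 tilt [-0.0005 -0.0007] F [-0.6 -0.1  0.3] q [ 58.  22.  74.   0.  84. -12.]
unit a,b mm [-145.8 -106.1] th 107.4 size [105. 134.] cop 106
spray [-181. -361.]
beaker [-293.  259.]
jar [-123.  288.]
box [  20. -340.]
```

Call:
{"fn": "step_arm", "kwargs": {
  "steps": [
    {"xyz": [0, 0, 0], "turn": [0, 0, 1], "gripper": -1},
    {"xyz": [0, 0, 0], "turn": [0, 0, 1], "gripper": -1},
    {"xyz": [0, 0, 0], "turn": [0, 0, 1], "gripper": -1},
    {"xyz": [0, 0, 0], "turn": [0, 0, 1], "gripper": -1},
    {"xyz": [0, 0, 0], "turn": [0, 0, 1], "gripper": -1},
    {"xyz": [0, 0, 0], "turn": [0, 0, 1], "gripper": -1},
    {"xyz": [0, 0, 0], "turn": [0, 0, 1], "gripper": -1},
    {"xyz": [0, 0, 0], "turn": [0, 0, 1], "gripper": -1},
    {"xyz": [0, 0, 0], "turn": [0, 0, 1], "gripper": -1},
    {"xyz": [0, 0, 0], "turn": [0, 0, 1], "gripper": -1},
    {"xyz": [0, 0, 0], "turn": [0, 0, 1], "gripper": -1},
    {"xyz": [0, 0, 0], "turn": [0, 0, 1], "gripper": -1},
    {"xyz": [0, 0, 0], "turn": [0, 0, 1], "gripper": -1},
    {"xyz": [0, 0, 0], "turn": [0, 0, 1], "gripper": -1},
    {"xyz": [0, 0, 0], "turn": [0, 0, 1], "gripper": -1},
    {"xyz": [0, 0, 0], "turn": [0, 0, 1], "gripper": -1},
    {"xyz": [0, 0, 0], "turn": [0, 0, 1], "gripper": -1},
    {"xyz": [0, 0, 0], "turn": [0, 0, 0.12], "gripper": -1}
  ]
}}

```text
time_s: 1.8
position: [0.1817, 0.519, 0.2503]
tool_rot: [[0.99, -0.138, -0.0], [-0.138, -0.99, -0.0], [-0.0, 0.0, -1.0]]
ft_force: [-0.4, 0.2, -0.6]
grip_width: 0.0003
```

```bash
python3 -c "
from h import *
tool(); print(env.observe()['grip_width'])"
```

```text
t 1.80 TCP D [-544.3  425.7] z 250.3 yaw-dock -0.14 tilt [-0.0001 -0.0002] F [-0.4  0.2 -0.6] q [58. 22. 74.  0. 84. 66.]
0.00028820652644612785
```

```bash
cat > sim.py <<'E'
import numpy as np
hx,hy,c=50.,65.,46.
FB=np.array([[-14.5,-11],[14.5,-11],[14.5,11],[-14.5,11]])  # finger block in D axes
def push(u,p0,p1,mu=.2,n=400):
    """quasi-static: unit u=(a,b,th deg), finger centre p0->p1 (mm, D frame)"""
    a,b,th=u[0],u[1],np.deg2rad(u[2])
    for s in np.linspace(0,1,n):
        f=np.array(p0)+s*(np.array(p1)-p0)
        for _ in range(3):
            R=np.array([[np.cos(th),-np.sin(th)],[np.sin(th),np.cos(th)]])
            best=None
            N=[(np.array([1,0]),hx),(np.array([-1,0]),hx),(np.array([0,1]),hy),(np.array([0,-1]),hy)]
            q=(FB+f-[a,b])@R; pen=None
            cand=[]
            for nn,h in N:   # unit face normals vs finger corners
                d=q@nn-h; k=np.argmin(d); m=np.isclose(d,d[k],atol=.3); cand.append((d[k],nn,q[m].mean(0)))
            U=np.array([[hx,hy],[hx,-hy],[-hx,hy],[-hx,-hy]])@R.T+[a,b]-f
            for nn,h in ((np.array([1,0]),14.5),(np.array([-1,0]),14.5),(np.array([0,1]),11),(np.array([0,-1]),11)):
                d=U@nn-h; k=np.argmin(d); cand.append((d[k],-(nn@R),(U[k]+f-[a,b])@R))
            dmax=max(cand,key=lambda t:t[0])
            if dmax[0]>=-1e-3: break
            d,nn,r=dmax; F=-nn
            tau=r[0]*F[1]-r[1]*F[0]; w=tau/c**2
            k=-d/(1+tau*w)
            t=R@F*k; a+=t[0]; b+=t[1]; th+=w*k
    return np.array([a,b,np.rad2deg(th)])
E
python3 - <<'E'
from sim import *
u=(-145.8,-106.1,107.4)
for a0 in (-165,-175,-185,-195):
  for L in (60,100,140):
    p0=(a0,-215.); print(a0,L,push(u,p0,(a0,-175+L)).round(1), push(u,p0,(a0+L*.3,-175+L)).round(1))
E
```

```text
-165 60 [-147.2  -54.1   87.9] [-148.6  -53.9   89.8]
-165 100 [-145.2  -14.2   86.2] [-149.6  -14.    90.6]
-165 140 [-141.6   25.3   83.4] [-152.    24.6   96.8]
-175 60 [-144.   -56.1   80.1] [-147.6  -53.9   89.4]
-175 100 [-135.   -19.9   71.3] [-147.4  -14.    89.9]
-175 140 [-121.3   11.    59.6] [-148.    26.    90.6]
-185 60 [-141.   -60.8   72.9] [-144.5  -54.6   83.3]
-185 100 [-128.   -31.5   58.3] [-143.   -13.9   88.2]
-185 140 [-112.9  -12.7   42.6] [-144.4   26.1   89.7]
-195 60 [-140.   -66.3   68.3] [-140.9  -58.    75.3]
-195 100 [-126.8  -43.6   50.4] [-130.5  -17.9   71.6]
-195 140 [-114.4  -32.    34.4] [-120.2   22.6   71.7]
```

Call:
{"fn": "step_arm", "kwargs": {
  "steps": [
    {"xyz": [0.45, 0.8, 0], "turn": [0, 0, 0], "gripper": -1},
    {"xyz": [0.45, 0.8, 0], "turn": [0, 0, 0], "gripper": -1},
    {"xyz": [0.45, 0.8, 0], "turn": [0, 0, 0], "gripper": -1},
    {"xyz": [0.45, 0.8, 0], "turn": [0, 0, 0], "gripper": -1},
    {"xyz": [0.45, 0.8, 0], "turn": [0, 0, 0], "gripper": -1},
    {"xyz": [0.45, 0.8, 0], "turn": [0, 0, 0], "gripper": -1},
    {"xyz": [0.45, 0.8, 0], "turn": [0, 0, 0], "gripper": -1},
    {"xyz": [0.45, 0.8, 0], "turn": [0, 0, 0], "gripper": -1},
    {"xyz": [0.45, 0.8, 0], "turn": [0, 0, 0], "gripper": -1},
    {"xyz": [0.45, 0.8, 0], "turn": [0, 0, 0], "gripper": -1},
    {"xyz": [0.45, 0.8, 0], "turn": [0, 0, 0], "gripper": -1},
    {"xyz": [0.45, 0.8, 0], "turn": [0, 0, 0], "gripper": -1},
    {"xyz": [0.45, 0.8, 0], "turn": [0, 0, 0], "gripper": -1},
    {"xyz": [0.45, 0.8, 0], "turn": [0, 0, 0], "gripper": -1},
    {"xyz": [0.45, 0.8, 0], "turn": [0, 0, 0], "gripper": -1},
    {"xyz": [0.45, 0.8, 0], "turn": [0, 0, 0], "gripper": -1},
    {"xyz": [0.45, 0.8, 0], "turn": [0, 0, 0], "gripper": -1},
    {"xyz": [0.45, 0.8, 0], "turn": [0, 0, 0], "gripper": -1},
    {"xyz": [0.45, 0.8, 0], "turn": [0, 0, 0], "gripper": -1},
    {"xyz": [0.45, 0.8, 0], "turn": [0, 0, 0], "gripper": -1}
  ]
}}

```text
time_s: 3.47
position: [0.4522, -0.1656, 0.2503]
tool_rot: [[0.991, -0.133, 0.0], [-0.133, -0.991, -0.0], [0.0, -0.0, -1.0]]
ft_force: [1.3, 1.8, -0.4]
grip_width: -0.0001
```

Call:
{"fn": "step_arm", "kwargs": {
  "steps": [
    {"xyz": [0, 0, 0], "turn": [0, 0, 0], "gripper": -1},
    {"xyz": [0, 0, 0.9], "turn": [0, 0, 0], "gripper": -1},
    {"xyz": [0, 0, 0.9], "turn": [0, 0, 0], "gripper": -1},
    {"xyz": [0, 0, 0.9], "turn": [0, 0, 0], "gripper": -1},
    {"xyz": [0, 0, 0.8], "turn": [0, 0, 0], "gripper": -1},
    {"xyz": [0, 0, 0.5], "turn": [0, 0, 0], "gripper": -1}
  ]
}}

```text
time_s: 3.97
position: [0.4508, -0.1628, 0.0876]
tool_rot: [[0.991, -0.133, -0.003], [-0.133, -0.991, 0.002], [-0.003, -0.002, -1.0]]
ft_force: [-0.4, -0.2, -0.8]
grip_width: 0.0001
```

```bash
python3 -c "
from h import *
report()"
```

```text
t 3.97 TCP D [-185.2 -213.3] z 87.6 yaw-dock 0.15 tilt [-0.003  0.002] F [-0.4 -0.2 -0.8] q [-34.  26.  99.   0.  55. -26.]
unit a,b mm [-145.7 -106.1] th 106.3 size [106. 131.] cop 48
```

Call:
{"fn": "step_arm", "kwargs": {
  "steps": [
    {"xyz": [0, 0, 0.65], "turn": [0, 0, 0], "gripper": -1},
    {"xyz": [0, 0, 0.65], "turn": [0, 0, 0], "gripper": -1},
    {"xyz": [0, -0.3, 0], "turn": [0, 0, 0], "gripper": -1},
    {"xyz": [0, -0.3, 0], "turn": [0, 0, 0], "gripper": -1},
    {"xyz": [0, -0.15, 0], "turn": [0, 0, 0], "gripper": -1},
    {"xyz": [0, -0.15, 0], "turn": [0, 0, 0], "gripper": -1},
    {"xyz": [0, -0.15, 0], "turn": [0, 0, 0], "gripper": -1},
    {"xyz": [0, -0.15, 0], "turn": [0, 0, 0], "gripper": -1},
    {"xyz": [0, -0.15, 0], "turn": [0, 0, 0], "gripper": -1},
    {"xyz": [0, -0.15, 0], "turn": [0, 0, 0], "gripper": -1},
    {"xyz": [0, -0.15, 0], "turn": [0, 0, 0], "gripper": -1},
    {"xyz": [0, -0.15, 0], "turn": [0, 0, 0], "gripper": -1},
    {"xyz": [0, -0.15, 0], "turn": [0, 0, 0], "gripper": -1},
    {"xyz": [0, -0.15, 0], "turn": [0, 0, 0], "gripper": -1},
    {"xyz": [0, -0.15, 0], "turn": [0, 0, 0], "gripper": -1},
    {"xyz": [0, -0.15, 0], "turn": [0, 0, 0], "gripper": -1}
  ]
}}

```text
time_s: 5.4
position: [0.4652, -0.0685, 0.0399]
tool_rot: [[0.991, -0.134, 0.002], [-0.134, -0.991, -0.002], [0.002, 0.002, -1.0]]
ft_force: [-4.4, -4.5, 2.3]
grip_width: 0.0001
```

```bash
python3 -c "
from h import *
report(); report(zhi=.059); report(names=('scene',))
im,_=cams.get_image('side'); cv2.imwrite('pics/s1.png',im[100:350,150:550,::-1])"
```

```text
t 5.40 TCP D [-183.7 -117.9] z 39.9 yaw-dock 0.10 tilt [ 0.0015 -0.0019] F [-4.4 -4.5  2.3] q [-23.  30. 103.  -0.  47. -15.]
unit a,b mm [-135.9  -73.3] th 83.1 size [130. 149.] cop 102
t 5.50 TCP D [-183.6 -117.2] z 39.8 yaw-dock 0.11 tilt [ 0.0021 -0.001 ] F [-0.2  0.   0.1] q [-23.  30. 103.  -0.  46. -15.]
unit a,b mm [-126.3  -71.3] th 83.8 size [126. 131.] cop 18
t 5.60 TCP D [-183.5 -117.7] z 39.3 yaw-dock 0.07 tilt [ 0.002  -0.0005] F [0.1 0.5 0.7] q [-23.  30. 103.   0.  46. -15.]
unit a,b mm [-126.7  -70.7] th 82.0 size [124. 132.] cop 48
```

View pics/s1.png

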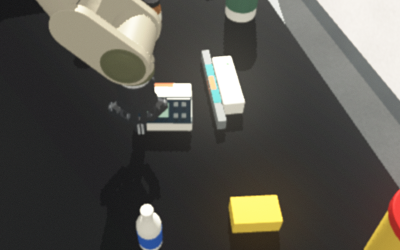

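Call:
{"fn": "step_arm", "kwargs": {
  "steps": [
    {"xyz": [0, -0.15, 0.02], "turn": [0, 0, 0], "gripper": -1},
    {"xyz": [0, -0.15, 0.02], "turn": [0, 0, 0], "gripper": -1},
    {"xyz": [0, -0.15, 0], "turn": [0, 0, 0], "gripper": -1},
    {"xyz": [0, -0.15, 0], "turn": [0, 0, 0], "gripper": -1},
    {"xyz": [0, -0.15, 0], "turn": [0, 0, 0], "gripper": -1},
    {"xyz": [0, -0.15, 0], "turn": [0, 0, 0], "gripper": -1},
    {"xyz": [0, -0.15, 0], "turn": [0, 0, 0], "gripper": -1},
    {"xyz": [-0.2, 0.6, 0], "turn": [0, 0, 0], "gripper": -1},
    {"xyz": [-0.6, 0.6, -0.4], "turn": [0, 0, 0], "gripper": -1},
    {"xyz": [-0.6, 0.6, -0.8], "turn": [0, 0, 0], "gripper": -1},
    {"xyz": [-0.6, 0.6, -0.8], "turn": [0, 0, 0], "gripper": -1},
    {"xyz": [0, 0, 0], "turn": [0, 0, 0], "gripper": -1}
  ]
}}

```text
time_s: 6.7
position: [0.3827, -0.1092, 0.1134]
tool_rot: [[0.99, -0.138, 0.004], [-0.138, -0.99, -0.003], [0.005, 0.003, -1.0]]
ft_force: [0.6, -0.4, 0.4]
grip_width: -0.0
```

```bash
python3 -c "
from h import *
report();report(names=('scene',))"
```

```text
t 6.70 TCP D [-259.9 -169.5] z 113.4 yaw-dock -0.14 tilt [ 0.0042 -0.0034] F [ 0.6 -0.4  0.4] q [-33.  17. 109.  -0.  53. -25.]
unit a,b mm [-115.4  -41. ] th 62.4 size [106. 130.] cop 93
t 6.80 TCP D [-258.7 -167.6] z 110.7 yaw-dock -0.11 tilt [ 0.0024 -0.0012] F [ 0.7 -0.3  0.1] q [-33.  18. 109.   0.  53. -25.]
unit a,b mm [-115.6  -40. ] th 61.6 size [105. 130.] cop 54
```

```bash
python3 - <<'E'
from sim import *
u=(-115.5,-40.5,62)
for p0 in ((-55,-117.),(-60,-125.)):
  for d in ((-.88,.47),(-.7,.7),(-.5,.87)):
    for L in (30,45,60,75):
      p1=np.array(p0)+L*np.array(d); v=push(u,p0,p1); print(p0,d,L,p1.round(),v.round(1))
E
```

```text
(-55, -117.0) (-0.88, 0.47) 30 [ -81. -103.] [-129.   -31.    48.9]
(-55, -117.0) (-0.88, 0.47) 45 [-95. -96.] [-137.3  -22.8   41.9]
(-55, -117.0) (-0.88, 0.47) 60 [-108.  -89.] [-144.6  -13.8   35.7]
(-55, -117.0) (-0.88, 0.47) 75 [-121.  -82.] [-150.6   -4.5   29.8]
(-55, -117.0) (-0.7, 0.7) 30 [-76. -96.] [-129.9  -30.6   50.5]
(-55, -117.0) (-0.7, 0.7) 45 [-86. -86.] [-140.   -21.5   45.5]
(-55, -117.0) (-0.7, 0.7) 60 [-97. -75.] [-149.9  -11.1   42.2]
(-55, -117.0) (-0.7, 0.7) 75 [-108.  -64.] [-1.595e+02 -1.000e-01  3.980e+01]
(-55, -117.0) (-0.5, 0.87) 30 [-70. -91.] [-129.3  -31.4   52.8]
(-55, -117.0) (-0.5, 0.87) 45 [-78. -78.] [-140.   -22.9   50.3]
(-55, -117.0) (-0.5, 0.87) 60 [-85. -65.] [-150.8  -13.8   50.2]
(-55, -117.0) (-0.5, 0.87) 75 [-92. -52.] [-161.6   -5.    51.7]
(-60, -125.0) (-0.88, 0.47) 30 [ -86. -111.] [-127.   -32.2   47.4]
(-60, -125.0) (-0.88, 0.47) 45 [-100. -104.] [-133.8  -25.    39.4]
(-60, -125.0) (-0.88, 0.47) 60 [-113.  -97.] [-139.7  -16.9   32.1]
(-60, -125.0) (-0.88, 0.47) 75 [-126.  -90.] [-144.2   -8.6   25.3]
(-60, -125.0) (-0.7, 0.7) 30 [ -81. -104.] [-127.9  -31.6   48.4]
(-60, -125.0) (-0.7, 0.7) 45 [-92. -94.] [-136.7  -22.8   41.6]
(-60, -125.0) (-0.7, 0.7) 60 [-102.  -83.] [-145.2  -12.4   36.4]
(-60, -125.0) (-0.7, 0.7) 75 [-112.  -72.] [-152.9   -1.    32.2]
(-60, -125.0) (-0.5, 0.87) 30 [-75. -99.] [-127.7  -32.1   50.5]
(-60, -125.0) (-0.5, 0.87) 45 [-82. -86.] [-137.5  -23.3   45.7]
(-60, -125.0) (-0.5, 0.87) 60 [-90. -73.] [-147.5  -13.    43.7]
(-60, -125.0) (-0.5, 0.87) 75 [-98. -60.] [-157.6   -2.4   43.5]
```

Call:
{"fn": "step_arm", "kwargs": {
  "steps": [
    {"xyz": [0.85, 0, 0], "turn": [0, 0, 0], "gripper": -1},
    {"xyz": [0.85, 0, 0], "turn": [0, 0, 0], "gripper": -1},
    {"xyz": [0.85, 0, 0], "turn": [0, 0, 0], "gripper": -1},
    {"xyz": [0.85, 0, 0], "turn": [0, 0, 0], "gripper": -1},
    {"xyz": [0.85, 0, 0], "turn": [0, 0, 0], "gripper": -1},
    {"xyz": [0.85, 0, 0], "turn": [0, 0, 0], "gripper": -1},
    {"xyz": [0, -0.5, 0], "turn": [0, 0, 0], "gripper": -1},
    {"xyz": [0, -0.5, 0], "turn": [0, 0, 0], "gripper": -1},
    {"xyz": [0, 0, 0], "turn": [0, 0, 0], "gripper": -1}
  ]
}}

```text
time_s: 7.6
position: [0.5922, -0.0905, 0.1076]
tool_rot: [[0.991, -0.131, -0.003], [-0.131, -0.991, 0.002], [-0.003, -0.002, -1.0]]
ft_force: [-0.8, 0.4, 0.4]
grip_width: 0.0
```

```bash
python3 -c "
from h import *
report()"
```

```text
t 7.60 TCP D [ -54.8 -122.5] z 107.6 yaw-dock 0.27 tilt [-0.0032  0.0022] F [-0.8  0.4  0.4] q [-20.  34.  78.   0.  68. -13.]
unit a,b mm [-115.7  -40.5] th 61.8 size [107. 131.] cop 64
```

Call:
{"fn": "step_arm", "kwargs": {
  "steps": [
    {"xyz": [0.05, 0.12, 0.6], "turn": [0, 0, 0], "gripper": -1},
    {"xyz": [0, 0, 0.6], "turn": [0, 0, 0], "gripper": -1},
    {"xyz": [0, 0, 0.6], "turn": [0, 0, 0], "gripper": -1},
    {"xyz": [0, 0, 0], "turn": [0, 0, 0], "gripper": -1},
    {"xyz": [-0.13, -0.07, 0], "turn": [0, 0, 0], "gripper": -1},
    {"xyz": [-0.13, -0.07, 0], "turn": [0, 0, 0], "gripper": -1},
    {"xyz": [-0.13, -0.07, 0], "turn": [0, 0, 0], "gripper": -1},
    {"xyz": [-0.13, -0.07, 0], "turn": [0, 0, 0], "gripper": -1},
    {"xyz": [-0.13, -0.07, 0], "turn": [0, 0, 0], "gripper": -1},
    {"xyz": [-0.13, -0.07, 0], "turn": [0, 0, 0], "gripper": -1},
    {"xyz": [-0.13, -0.07, 0], "turn": [0, 0, 0], "gripper": -1},
    {"xyz": [-0.13, -0.07, 0], "turn": [0, 0, 0], "gripper": -1},
    {"xyz": [-0.13, -0.07, 0], "turn": [0, 0, 0], "gripper": -1},
    {"xyz": [-0.13, -0.07, 0], "turn": [0, 0, 0], "gripper": -1}
  ]
}}

```text
time_s: 8.87
position: [0.5458, -0.0657, 0.0392]
tool_rot: [[0.991, -0.135, 0.004], [-0.135, -0.991, -0.002], [0.004, 0.002, -1.0]]
ft_force: [3.2, -5.4, 2.0]
grip_width: -0.0002
```

```bash
python3 -c "
from h import *
report(names=('side',)); report(names=('scene',),zhi=.061)"
```

```text
t 8.87 TCP D [-104.2 -104.2] z 39.2 yaw-dock 0.04 tilt [ 0.0036 -0.0022] F [ 3.2 -5.4  2. ] q [-19.  36.  90.  -0.  54. -11.]
unit a,b mm [-147.4  -47.8] th 25.0 size [ 85. 186.] cop 0
t 8.92 TCP D [-105.3 -103.6] z 39.0 yaw-dock 0.05 tilt [ 0.0021 -0.0015] F [ 0.7 -4.5  2. ] q [-19.  36.  90.  -0.  54. -11.]
unit a,b mm [-120.4  -23.5] th 47.8 size [104. 156.] cop 48h.py:37: RuntimeWarning: Mean of empty slice.
  k=copper(C)&(A[:,2]>.05); f=A[k,:2].mean(0)-c
  ret = um.true_divide(
```

Call:
{"fn": "step_arm", "kwargs": {
  "steps": [
    {"xyz": [-0.13, -0.07, 0], "turn": [0, 0, 0], "gripper": -1},
    {"xyz": [-0.13, -0.07, 0], "turn": [0, 0, 0], "gripper": -1},
    {"xyz": [-0.13, -0.07, 0], "turn": [0, 0, 0], "gripper": -1},
    {"xyz": [-0.13, -0.07, 0], "turn": [0, 0, 0], "gripper": -1},
    {"xyz": [-0.13, -0.07, 0], "turn": [0, 0, 0], "gripper": -1},
    {"xyz": [0.4, 0.5, 0], "turn": [0, 0, 0], "gripper": -1},
    {"xyz": [0, 0.8, -0.5], "turn": [0, 0, 0], "gripper": -1},
    {"xyz": [-0.2, 0.5, -0.8], "turn": [0, 0, 0], "gripper": -1},
    {"xyz": [-0.8, 0, -0.5], "turn": [0, 0, 0], "gripper": -1},
    {"xyz": [-0.8, 0, 0], "turn": [0, 0, 0], "gripper": -1},
    {"xyz": [-0.8, 0, 0], "turn": [0, 0, 0], "gripper": -1},
    {"xyz": [0, 0, 0], "turn": [0, 0, 0], "gripper": -1}
  ]
}}

```text
time_s: 9.97
position: [0.419, -0.1048, 0.1098]
tool_rot: [[0.991, -0.136, -0.005], [-0.136, -0.991, 0.003], [-0.005, -0.002, -1.0]]
ft_force: [0.4, 0.1, -0.3]
grip_width: 0.0001
```

```bash
python3 -c "
from h import *
report(); report(names=('scene',))"
```

```text
t 9.97 TCP D [-224.6 -160.1] z 109.8 yaw-dock -0.00 tilt [-0.005   0.0032] F [ 0.4  0.1 -0.3] q [-30.  20. 104.   0.  55. -22.]
unit a,b mm [-137.8   -0.7] th 34.1 size [104. 134.] cop 91
t 10.07 TCP D [-219.5 -161.4] z 110.4 yaw-dock -0.01 tilt [0.0003 0.0004] F [ 0.2 -0.3  0.5] q [-30.  21. 104.   0.  56. -22.]
unit a,b mm [-126.4    9.8] th 33.5 size [ 75. 130.] cop 58
```

```bash
python3 - <<'E'
from sim import *
u=(-138,-.7,34)
for b0 in (10,20,30,40):
  for s in (0,-.3,.2):
    for L in (40,55,70,85):
      p0=np.array((-250.,b0)); p1=p0+[L,s*L]; v=push(u,p0,p1); print(b0,s,p1.round(),v.round(1))
E
```

```text
10 0 [-210.   10.] [-132.1    2.6   24.6]
10 0 [-195.   10.] [-124.     5.6   16.2]
10 0 [-180.   10.] [-113.     7.9    8.5]
10 0 [-165.   10.] [-99.9   9.2   2.4]
10 -0.3 [-210.   -2.] [-134.3    1.6   29. ]
10 -0.3 [-195.   -6.] [-126.6    5.2   22.7]
10 -0.3 [-180.  -11.] [-115.8    9.2   18.6]
10 -0.3 [-165.  -16.] [-103.7   13.2   17.9]
10 0.2 [-210.   18.] [-131.     3.    22.1]
10 0.2 [-195.   21.] [-123.3    5.4   12.6]
10 0.2 [-180.   24.] [-113.7    6.7    3.5]
10 0.2 [-165.   27.] [-100.8    6.7   -2.1]
20 0 [-210.   20.] [-128.6    1.2   22.9]
20 0 [-195.   20.] [-122.     3.4   14.1]
20 0 [-180.   20.] [-112.9    4.9    5.2]
20 0 [-165.   20.] [-100.6    5.1   -1. ]
20 -0.3 [-210.    8.] [-132.5    2.4   25.1]
20 -0.3 [-195.    4.] [-125.     5.3   17.9]
20 -0.3 [-180.   -1.] [-114.     8.2   12.2]
20 -0.3 [-165.   -6.] [-100.7   10.7    9.4]
20 0.2 [-210.   28.] [-125.5   -0.3   22.2]
20 0.2 [-195.   31.] [-119.9    1.5   13. ]
20 0.2 [-180.   34.] [-112.8    2.5    3.5]
20 0.2 [-165.   37.] [-102.2    2.3   -4.5]
30 0 [-210.   30.] [-124.7   -0.7   22.1]
30 0 [-195.  
[... 292 characters left out ...]

30 0.2 [-210.   38.] [-124.7   -0.7   22.1]
30 0.2 [-195.   41.] [-117.4   -0.7   12.8]
30 0.2 [-180.   44.] [-111.9    0.     3.7]
30 0.2 [-165.   47.] [-103.6   -0.2   -5.3]
40 0 [-210.   40.] [-134.6   -5.2   39.2]
40 0 [-195.   40.] [-128.9  -11.7   43.1]
40 0 [-180.   40.] [-121.8  -19.1   44.1]
40 0 [-165.   40.] [-114.9  -26.4   42.3]
40 -0.3 [-210.   28.] [-125.2   -0.5   22.3]
40 -0.3 [-195.   24.] [-120.2    1.1   14.5]
40 -0.3 [-180.   19.] [-112.4    2.5    6. ]
40 -0.3 [-165.   14.] [-100.5    2.9   -0.8]
40 0.2 [-210.   48.] [-137.3   -1.7   34.9]
40 0.2 [-195.   51.] [-134.    -6.2   37.4]
40 0.2 [-180.   54.] [-129.8  -11.6   37.7]
40 0.2 [-165.   57.] [-126.1  -16.6   35.8]
```

Call:
{"fn": "step_arm", "kwargs": {
  "steps": [
    {"xyz": [-0.15, -0.92, 0], "turn": [0, 0, 0], "gripper": -1},
    {"xyz": [-0.15, -0.92, 0], "turn": [0, 0, 0], "gripper": -1},
    {"xyz": [-0.15, -0.92, 0], "turn": [0, 0, 0], "gripper": -1},
    {"xyz": [-0.15, -0.92, 0], "turn": [0, 0, 0], "gripper": -1},
    {"xyz": [-0.15, -0.92, 0], "turn": [0, 0, 0], "gripper": -1},
    {"xyz": [0, 0, 0], "turn": [0, 0, 0], "gripper": -1},
    {"xyz": [0, 0, 0.62], "turn": [0, 0, 0], "gripper": -1},
    {"xyz": [0, 0, 0.62], "turn": [0, 0, 0], "gripper": -1},
    {"xyz": [0, 0, 0.62], "turn": [0, 0, 0], "gripper": -1},
    {"xyz": [0, 0, 0], "turn": [0, 0, 0], "gripper": -1},
    {"xyz": [0.15, 0, 0], "turn": [0, 0, 0], "gripper": -1},
    {"xyz": [0.15, 0, 0], "turn": [0, 0, 0], "gripper": -1},
    {"xyz": [0.15, 0, 0], "turn": [0, 0, 0], "gripper": -1},
    {"xyz": [0.15, 0, 0], "turn": [0, 0, 0], "gripper": -1},
    {"xyz": [0.15, 0, 0], "turn": [0, 0, 0], "gripper": -1},
    {"xyz": [0.15, 0, 0], "turn": [0, 0, 0], "gripper": -1},
    {"xyz": [0.15, 0, 0], "turn": [0, 0, 0], "gripper": -1},
    {"xyz": [0.15, 0, 0], "turn": [0, 0, 0], "gripper": -1},
    {"xyz": [0.15, 0, 0], "turn": [0, 0, 0], "gripper": -1},
    {"xyz": [0.15, 0, 0], "turn": [0, 0, 0], "gripper": -1}
  ]
}}

```text
time_s: 11.78
position: [0.478, 0.0717, 0.0364]
tool_rot: [[0.991, -0.135, -0.003], [-0.135, -0.991, 0.001], [-0.003, -0.001, -1.0]]
ft_force: [-9.2, 3.7, 6.5]
grip_width: 0.0
```

```bash
python3 -c "
from h import *
report(); report(names=('scene',))
im,_=cams.get_image('scene'); cv2.imwrite('pics/s2.png',im[100:300,150:500,::-1])"
```

```text
t 11.78 TCP D [-190.    22.7] z 36.4 yaw-dock 0.04 tilt [-0.0032  0.001 ] F [-9.2  3.7  6.5] q [ -6.  32. 101.   0.  48.   2.]
unit a,b mm [-129.7   -6.6] th 27.6 size [151. 167.] cop 79
t 11.88 TCP D [-188.6   22.6] z 36.5 yaw-dock 0.03 tilt [-0.0001  0.0005] F [-4.1  3.8  2.5] q [ -6.  32. 101.   0.  48.   2.]
unit a,b mm [-114.4   -4.1] th 26.5 size [123. 152.] cop 63
```

View pics/s2.png

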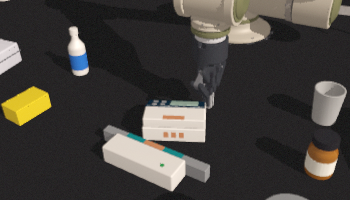

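The picture shows the unit in front of the rail with its contacts facing the dock, turned about 15–20° off square. The fingers are at its front left corner. I retract and measure.

Call:
{"fn": "step_arm", "kwargs": {
  "steps": [
    {"xyz": [-0.8, 0, 0], "turn": [0, 0, 0], "gripper": -1},
    {"xyz": [-0.8, 0, -0.8], "turn": [0, 0, 0], "gripper": -1},
    {"xyz": [0, 0, -0.9], "turn": [0, 0, 0], "gripper": -1},
    {"xyz": [0, 0, 0], "turn": [0, 0, 0], "gripper": -1}
  ]
}}

```text
time_s: 12.32
position: [0.4199, 0.0794, 0.1061]
tool_rot: [[0.991, -0.135, 0.01], [-0.135, -0.991, -0.001], [0.01, -0.0, -1.0]]
ft_force: [1.3, -0.2, -0.1]
grip_width: 0.0001
```

```bash
cat >> h.py <<'E'
def dockcheck():
    for A,C in comps():
        c,ang,sz=rect(A)
        if sz[1]>.2 and sz[0]<.09:
            h=cv2.cvtColor(C[None],cv2.COLOR_RGB2HSV)[0].astype(int); k=(h[:,0]>80)&(h[:,0]<100)&(h[:,1]>90)&(A[:,2]>.025)
            q=toD(A[k]); 
            print("dock centre D",np.round(toD(c)*1000,1),"ang %.1f"%(ang-np.rad2deg(DT)),np.round(sz*1000),"teal b",np.round(np.percentile(q[:,1],[1,99])*1000,1),k.sum())
E
python3 -c "
from h import *
report(); report(names=('scene',)); report(names=('side',));dockcheck()"
```

```text
t 12.32 TCP D [-248.7   22.4] z 106.1 yaw-dock 0.06 tilt [ 0.0096 -0.001 ] F [ 1.3 -0.2 -0.1] q [ -5.  20. 106.  -0.  53.   2.]
unit a,b mm [-101.9  -11.2] th 26.1 size [106. 133.] cop 80
t 12.42 TCP D [-248.9   22.2] z 102.5 yaw-dock 0.03 tilt [ 0.0055 -0.0007] F [-0.3  0.1 -0.7] q [ -5.  21. 106.  -0.  53.   2.]
unit a,b mm [-98.3  -8.9] th 27.5 size [100. 130.] cop 63
t 12.47 TCP D [-249.4   22.2] z 101.5 yaw-dock 0.03 tilt [ 0.0028 -0.0004] F [-0.2 -0.4 -0.2] q [ -5.  21. 106.  -0.  53.   2.]
unit a,b mm [-102.6  -11.6] th 26.5 size [101. 134.] cop 17
dock centre D [25.5  0.4] ang 179.9 [ 72. 243.] teal b [-62.5  63.3] 283
```

Call:
{"fn": "step_arm", "kwargs": {
  "steps": [
    {"xyz": [0, 0, -0.3], "turn": [0, 0, 0], "gripper": -1},
    {"xyz": [0.8, 0.7, 0], "turn": [0, 0, 0], "gripper": -1},
    {"xyz": [0.8, 0.7, 0], "turn": [0, 0, 0], "gripper": -1},
    {"xyz": [0.8, 0.7, 0], "turn": [0, 0, 0], "gripper": -1},
    {"xyz": [0.8, 0.7, 0], "turn": [0, 0, 0], "gripper": -1},
    {"xyz": [0.8, 0.7, 0], "turn": [0, 0, 0], "gripper": -1},
    {"xyz": [0, 0, 0], "turn": [0, 0, 0], "gripper": -1},
    {"xyz": [0, 0, 0.6], "turn": [0, 0, 0], "gripper": -1},
    {"xyz": [0, 0, 0.6], "turn": [0, 0, 0], "gripper": -1},
    {"xyz": [0, 0, 0.7], "turn": [0, 0, 0], "gripper": -1},
    {"xyz": [0, 0, 0], "turn": [0, 0, 0], "gripper": -1}
  ]
}}

```text
time_s: 13.53
position: [0.5524, -0.077, 0.0317]
tool_rot: [[0.991, -0.136, -0.009], [-0.136, -0.991, 0.003], [-0.01, -0.002, -1.0]]
ft_force: [-1.2, 0.4, -0.5]
grip_width: 0.0002
```

```bash
python3 -c "
from h import *
tool()"
```

```text
t 13.53 TCP D [ -96.1 -114.5] z 31.7 yaw-dock 0.01 tilt [-0.0094  0.0034] F [-1.2  0.4 -0.5] q [-20.  37.  89.  -0.  55. -12.]
```

Call:
{"fn": "step_arm", "kwargs": {
  "steps": [
    {"xyz": [0.22, 0, 0], "turn": [0, 0, 0], "gripper": -1},
    {"xyz": [-0.05, -0.12, 0], "turn": [0, 0, 0], "gripper": -1},
    {"xyz": [-0.05, -0.12, 0], "turn": [0, 0, 0], "gripper": -1},
    {"xyz": [-0.05, -0.12, 0], "turn": [0, 0, 0], "gripper": -1},
    {"xyz": [-0.05, -0.12, 0], "turn": [0, 0, 0], "gripper": -1},
    {"xyz": [-0.05, -0.12, 0], "turn": [0, 0, 0], "gripper": -1},
    {"xyz": [-0.05, -0.12, 0], "turn": [0, 0, 0], "gripper": -1},
    {"xyz": [-0.04, -0.12, 0], "turn": [0, 0, 0], "gripper": -1},
    {"xyz": [-0.04, -0.12, 0], "turn": [0, 0, 0], "gripper": -1},
    {"xyz": [-0.04, -0.12, 0], "turn": [0, 0, 0], "gripper": -1},
    {"xyz": [0, 0, 0], "turn": [0, 0, 0], "gripper": -1},
    {"xyz": [0.1, 0.8, 0], "turn": [0, 0, 0], "gripper": -1},
    {"xyz": [0, 0.5, -0.8], "turn": [0, 0, 0], "gripper": -1},
    {"xyz": [-0.8, 0, -0.9], "turn": [0, 0, 0], "gripper": -1},
    {"xyz": [-0.8, 0, 0], "turn": [0, 0, 0], "gripper": -1},
    {"xyz": [-0.8, 0, 0], "turn": [0, 0, 0], "gripper": -1},
    {"xyz": [0, 0, 0], "turn": [0, 0, 0], "gripper": -1}
  ]
}}

```text
time_s: 14.95
position: [0.4533, -0.0714, 0.1001]
tool_rot: [[0.991, -0.135, -0.005], [-0.135, -0.991, 0.003], [-0.005, -0.002, -1.0]]
ft_force: [0.3, 0.2, -0.7]
grip_width: 0.0001
```

```bash
python3 -c "
from h import *
report(); report(names=('scene',)); report(names=('side',))"
```

```text
t 14.95 TCP D [-195.1 -122.4] z 100.1 yaw-dock 0.02 tilt [-0.0051  0.0025] F [ 0.3  0.2 -0.7] q [-24.  24. 101.   0.  56. -16.]
unit a,b mm [-103.7   11.4] th 21.4 size [106. 134.] cop 79
t 15.05 TCP D [-189.8 -123.5] z 100.6 yaw-dock 0.01 tilt [0.0004 0.0002] F [0.3 1.  1. ] q [-24.  24. 100.   0.  56. -16.]
unit a,b mm [-101.8   14.5] th 21.7 size [100. 130.] cop 66
t 15.10 TCP D [-188.7 -123.7] z 100.5 yaw-dock 0.02 tilt [ 0.0012 -0.0002] F [0.3 0.7 0.6] q [-24.  24. 100.   0.  56. -16.]
unit a,b mm [-104.9   10.5] th 22.0 size [103. 132.] cop 12
```

```bash
python3 - <<'E'
s=open('sim.py').read()
s=s.replace("    for s in np.linspace","    fp=np.array(p0,float)\n    for s in np.linspace").replace("        for _ in range(3):","        df=f-fp; fp=f\n        for it in range(3):")
i=s.index("            tau=r[0]"); 
s=s[:i]+"""            J=np.array([-r[1],r[0]]); W=np.eye(2)+np.outer(J,J)/c**2; T=np.array([-nn[1],nn[0]])
            dl=(df@R if it==0 else df*0); dl=dl-nn*(dl@nn)+F*(-d)
            G=np.linalg.solve(W,dl); gn,gt=G@F,G@T
            if gn<=0 or abs(gt)>mu*gn:
                sg=np.sign(gt) if gn>0 else np.sign(dl@T); e=F+mu*sg*T; G=e*(-d)/((W@e)@F)
            t=R@G; a+=t[0]; b+=t[1]; th+=J@G/c**2
    return np.array([a,b,np.rad2deg(th)])
"""
open('sim.py','w').write(s)
E
python3 - <<'E'
from sim import *
print(push((-138,-.7,34),(-250.,22.5),(-189,22.5),mu=.45), "real -102 -11 26")
print(push((-102,-11,26.3),(-88.,-114.5),(-105,-72.5),mu=.45), "real -103.5 12 21.6")
u=(-103.5,12,21.6)
for p0 in ((-110,125.),(-105,125.),(-115,125)):
  for d in ((0,-1),(.37,-.93),(.6,-.8),(.8,-.6)):
    for L in (40,50,60):
      p1=np.array(p0)+L*np.array(d); print(p0,d,p1.round(),push(u,p0,p1,mu=.45).round(1))
E
```

```text
[-101.28023881  -11.70405457   25.66593304] real -102 -11 26
[-102.01857731   12.84660949   18.4396171 ] real -103.5 12 21.6
(-110, 125.0) (0, -1) [-110.   85.] [-104.1    1.4   20.4]
(-110, 125.0) (0, -1) [-110.   75.] [-104.8   -8.2   19.5]
(-110, 125.0) (0, -1) [-110.   65.] [-105.7  -18.    18.6]
(-110, 125.0) (0.37, -0.93) [-95.  88.] [-104.3    1.4   17.3]
(-110, 125.0) (0.37, -0.93) [-92.  78.] [-105.2   -6.3   13.8]
(-110, 125.0) (0.37, -0.93) [-88.  69.] [-106.4  -13.6    9.9]
(-110, 125.0) (0.6, -0.8) [-86.  93.] [-103.4    5.3   16.8]
(-110, 125.0) (0.6, -0.8) [-80.  85.] [-1.035e+02 -1.000e-01  1.220e+01]
(-110, 125.0) (0.6, -0.8) [-74.  77.] [-103.5   -4.9    7.4]
(-110, 125.0) (0.8, -0.6) [-78. 101.] [-103.3   11.4   20.9]
(-110, 125.0) (0.8, -0.6) [-70.  95.] [-102.2    7.8   15.8]
(-110, 125.0) (0.8, -0.6) [-62.  89.] [-100.9    4.9   10.7]
(-105, 125.0) (0, -1) [-105.   85.] [-104.3    0.5   19. ]
(-105, 125.0) (0, -1) [-105.   75.] [-105.3   -8.7   17.4]
(-105, 125.0) (0, -1) [-105.   65.] [-106.5  -18.2   15.9]
(-105, 125.0) (0.37, -0.93) [-90.  88.] [-104.6    0.8
[... 528 characters left out ...]
 -1) [-115   85] [-103.8    2.9   21.4]
(-115, 125) (0, -1) [-115   75] [-104.1   -7.1   21.1]
(-115, 125) (0, -1) [-115   65] [-104.5  -17.    20.8]
(-115, 125) (0.37, -0.93) [-100.   88.] [-103.8    2.5   18.2]
(-115, 125) (0.37, -0.93) [-96.  78.] [-104.4   -5.7   14.8]
(-115, 125) (0.37, -0.93) [-93.  69.] [-105.2  -13.4   11.3]
(-115, 125) (0.6, -0.8) [-91.  93.] [-103.3    5.7   17.2]
(-115, 125) (0.6, -0.8) [-85.  85.] [-1.033e+02  1.000e-01  1.260e+01]
(-115, 125) (0.6, -0.8) [-79.  77.] [-103.4   -4.9    7.8]
(-115, 125) (0.8, -0.6) [-83. 101.] [-103.3   11.4   20.9]
(-115, 125) (0.8, -0.6) [-75.  95.] [-102.2    7.8   15.8]
(-115, 125) (0.8, -0.6) [-67.  89.] [-100.9    4.9   10.7]
```

Call:
{"fn": "step_arm", "kwargs": {
  "steps": [
    {"xyz": [0, 0, -0.3], "turn": [0, 0, 0], "gripper": -1},
    {"xyz": [0.28, -0.89, 0], "turn": [0, 0, 0], "gripper": -1},
    {"xyz": [0.28, -0.89, 0], "turn": [0, 0, 0], "gripper": -1},
    {"xyz": [0.28, -0.89, 0], "turn": [0, 0, 0], "gripper": -1},
    {"xyz": [0.28, -0.89, 0], "turn": [0, 0, 0], "gripper": -1},
    {"xyz": [0.28, -0.89, 0], "turn": [0, 0, 0], "gripper": -1},
    {"xyz": [0.28, -0.89, 0], "turn": [0, 0, 0], "gripper": -1},
    {"xyz": [0.28, -0.89, 0], "turn": [0, 0, 0], "gripper": -1},
    {"xyz": [0, 0, 0], "turn": [0, 0, 0], "gripper": -1},
    {"xyz": [0, 0, 0.6], "turn": [0, 0, 0], "gripper": -1},
    {"xyz": [0, 0, 0.6], "turn": [0, 0, 0], "gripper": -1},
    {"xyz": [0, 0, 0.6], "turn": [0, 0, 0], "gripper": -1},
    {"xyz": [0, 0, 0], "turn": [0, 0, 0], "gripper": -1}
  ]
}}

```text
time_s: 16.23
position: [0.5687, 0.1628, 0.0356]
tool_rot: [[0.991, -0.135, -0.008], [-0.135, -0.991, -0.001], [-0.008, 0.002, -1.0]]
ft_force: [-0.3, -0.5, -0.5]
grip_width: 0.0
```

```bash
python3 - <<'E'
from h import *
tool(); from sim import *
p0=toD(env.observe()["position"])*1000
for d in ((.8,-.6),(.72,-.69)):
  for L in (55,60,65,70,75,80):
    p1=p0+L*np.array(d); print(d,L,p1.round(),push((-103.5,12,21.6),p0,p1,mu=.45).round(1))
E
```

```text
t 16.23 TCP D [-112.6  125.3] z 35.6 yaw-dock 0.04 tilt [-0.0076 -0.0005] F [-0.3 -0.5 -0.5] q [ 5. 39. 83.  0. 58. 12.]
(0.8, -0.6) 55 [-69.  92.] [-101.6    6.4   13.5]
(0.8, -0.6) 60 [-65.  89.] [-101.     5.    10.9]
(0.8, -0.6) 65 [-61.  86.] [-100.4    3.7    8.4]
(0.8, -0.6) 70 [-57.  83.] [-99.9   2.5   6. ]
(0.8, -0.6) 75 [-53.  80.] [-99.3   1.3   3.6]
(0.8, -0.6) 80 [-49.  77.] [-98.8   0.2   1.3]
(0.72, -0.69) 55 [-73.  87.] [-102.     2.8   11.4]
(0.72, -0.69) 60 [-69.  84.] [-101.7    1.     8.8]
(0.72, -0.69) 65 [-66.  80.] [-101.3   -0.6    6.2]
(0.72, -0.69) 70 [-62.  77.] [-100.8   -2.     3.6]
(0.72, -0.69) 75 [-59.  74.] [-100.3   -3.3    1. ]
(0.72, -0.69) 80 [-55.  70.] [-99.7  -5.   -1.7]
```

Call:
{"fn": "step_arm", "kwargs": {
  "steps": [
    {"xyz": [0.12, 0.09, 0], "turn": [0, 0, 0], "gripper": -1},
    {"xyz": [0.12, 0.09, 0], "turn": [0, 0, 0], "gripper": -1},
    {"xyz": [0.12, 0.09, 0], "turn": [0, 0, 0], "gripper": -1},
    {"xyz": [0.12, 0.09, 0], "turn": [0, 0, 0], "gripper": -1},
    {"xyz": [0.12, 0.09, 0], "turn": [0, 0, 0], "gripper": -1},
    {"xyz": [0.12, 0.09, 0], "turn": [0, 0, 0], "gripper": -1},
    {"xyz": [0.12, 0.09, 0], "turn": [0, 0, 0], "gripper": -1},
    {"xyz": [0.12, 0.09, 0], "turn": [0, 0, 0], "gripper": -1},
    {"xyz": [0.12, 0.09, 0], "turn": [0, 0, 0], "gripper": -1},
    {"xyz": [0.12, 0.09, 0], "turn": [0, 0, 0], "gripper": -1},
    {"xyz": [0.12, 0.09, 0], "turn": [0, 0, 0], "gripper": -1},
    {"xyz": [0.12, 0.09, 0], "turn": [0, 0, 0], "gripper": -1},
    {"xyz": [0, 0, 0], "turn": [0, 0, 0], "gripper": -1},
    {"xyz": [-0.1, -0.8, 0], "turn": [0, 0, 0], "gripper": -1},
    {"xyz": [-0.5, 0, -0.9], "turn": [0, 0, 0], "gripper": -1},
    {"xyz": [-0.9, 0, -0.9], "turn": [0, 0, 0], "gripper": -1},
    {"xyz": [-0.9, 0, 0], "turn": [0, 0, 0], "gripper": -1},
    {"xyz": [-0.9, 0, 0], "turn": [0, 0, 0], "gripper": -1},
    {"xyz": [-0.9, 0.5, 0], "turn": [0, 0, 0], "gripper": -1},
    {"xyz": [0, 0, 0], "turn": [0, 0, 0], "gripper": -1}
  ]
}}

```text
time_s: 17.9
position: [0.4543, 0.1449, 0.1041]
tool_rot: [[0.991, -0.134, -0.011], [-0.134, -0.991, -0.002], [-0.011, 0.003, -1.0]]
ft_force: [1.4, 0.3, 0.8]
grip_width: 0.0
```

```bash
python3 -c "
from h import *
report(); report(names=('scene',)); report(names=('side',));dockcheck()"
```

```text
t 17.90 TCP D [-223.5   92.1] z 104.1 yaw-dock 0.12 tilt [-0.0112 -0.0019] F [1.4 0.3 0.8] q [ 3. 25. 98. -0. 58. 11.]
unit a,b mm [-99.2   1.9] th 5.4 size [106. 135.] cop 82
t 18.00 TCP D [-215.5   93.7] z 105.8 yaw-dock 0.02 tilt [-0.0002 -0.0007] F [0.8 0.4 0.6] q [ 3. 25. 97. -0. 58. 11.]
unit a,b mm [-99.4   4.2] th 5.1 size [104. 130.] cop 66
t 18.05 TCP D [-214.   94.] z 106.0 yaw-dock 0.02 tilt [ 0.0017 -0.0005] F [ 0.4  0.4 -0.3] q [ 3. 25. 97. -0. 58. 11.]
unit a,b mm [-99.9   2.3] th 5.2 size [102. 134.] cop 14
dock centre D [25.1  0.7] ang 179.6 [ 73. 243.] teal b [-62.3  64.2] 270
```

```bash
python3 - <<'E'
from sim import *
u=(-99.3,2.5,5.3)
for b0 in (10,15,20,25,30):
  for s in (0,-.2,-.4):
    p0=(-190.,b0); 
    for e in (-144,-134,-128): print(b0,s,e,push(u,p0,(e,b0+s*(e+160)),mu=.45).round(1),end=' ')
    print()
E
```

```text
10 0 -144 [-79.3  -1.8   0.5] 10 0 -134 [-69.5  -2.9  -0.8] 10 0 -128 [-63.5  -3.1  -1. ] 
10 -0.2 -144 [-78.9  -2.2   1.7] 10 -0.2 -134 [-69.3  -4.6   0.7] 10 -0.2 -128 [-63.3  -5.7   0.5] 
10 -0.4 -144 [-78.5  -2.4   3.1] 10 -0.4 -134 [-68.5  -5.    3.4] 10 -0.4 -128 [-62.4  -6.5   3.8] 
15 0 -144 [-79.5  -2.5  -0.3] 15 0 -134 [-69.7  -3.5  -1.5] 15 0 -128 [-63.8  -4.   -2. ] 
15 -0.2 -144 [-79.2  -3.2   0.6] 15 -0.2 -134 [-69.5  -5.5  -0.3] 15 -0.2 -128 [-63.6  -6.8  -0.8] 
15 -0.4 -144 [-78.7  -3.7   1.8] 15 -0.4 -134 [-68.9  -6.9   1.4] 15 -0.4 -128 [-63.   -8.9   1.3] 
20 0 -144 [-79.7  -3.1  -1. ] 20 0 -134 [-70.1  -4.5  -2.6] 20 0 -128 [-64.3  -5.4  -3.6] 
20 -0.2 -144 [-79.5  -3.9  -0.2] 20 -0.2 -134 [-69.7  -6.2  -1.1] 20 -0.2 -128 [-63.7  -7.4  -1.3] 
20 -0.4 -144 [-79.1  -4.7   0.7] 20 -0.4 -134 [-69.4  -8.    0.2] 20 -0.4 -128 [-63.5 -10.    0.1] 
25 0 -144 [-80.   -3.6  -1.7] 25 0 -134 [-70.7  -5.5  -3.9] 25 0 -128 [-65.2  -6.7  -5.3] 
25 -0.2 -144 [-79.8  -4.3  -1. ] 25 -0.2 -134 [-70.   -6.5  -2. ] 25 -0.2 -128 [-64.1  -7.9  -2.6] 
25 -0.4 -144 [-79.6  -4.8  -0.3] 25 -0.4 -134 [-69.7  -7.8  -0.9] 25 -0.4 -128 [-63.6  -9.5  -0.8] 
30 0 -144 [-80.5  -3.6  -2.6] 30 0 -134 [-71.6  -5.9  -5.3] 30 0 -128 [-66.4  -7.4  -7. ] 
30 -0.2 -144 [-80.1  -4.1  -1.8] 30 -0.2 -134 [-70.6  -6.7  -3.3] 30 -0.2 -128 [-64.9  -8.3  -4.2] 
30 -0.4 -144 [-79.8  -4.5  -1.1] 30 -0.4 -134 [-69.9  -7.5  -1.6] 30 -0.4 -128 [-63.9  -9.2  -1.6]
```

```bash
python3 - <<'E'
from sim import *
u=(-99.3,2.5,5.3)
for b0 in (5,10,15,20):
  for s in (.1,.2,.3,.4):
    p0=(-190.,b0); 
    for e in (-144,-134): print(b0,s,e,push(u,p0,(e,b0+s*(e+190)),mu=.45).round(1),end=' ')
    print()
E
```

```text
5 0.1 -144 [-79.5  -0.    0. ] 5 0.1 -134 [-69.5  -0.   -1.1] 
5 0.2 -144 [-79.5   1.1  -1.2] 5 0.2 -134 [-69.6   1.7  -2.8] 
5 0.3 -144 [-79.7   2.3  -2.4] 5 0.3 -134 [-70.    3.   -5.1] 
5 0.4 -144 [-80.    3.2  -3.9] 5 0.4 -134 [-70.7   4.   -7.7] 
10 0.1 -144 [-79.6  -0.8  -0.8] 10 0.1 -134 [-69.7  -0.8  -2.1] 
10 0.2 -144 [-79.7   0.6  -1.9] 10 0.2 -134 [-70.1   0.6  -4.2] 
10 0.3 -144 [-80.1   1.6  -3.3] 10 0.3 -134 [-70.8   1.7  -6.7] 
10 0.4 -144 [-80.6   2.5  -4.9] 10 0.4 -134 [-71.9   2.9  -9.3] 
15 0.1 -144 [-79.7  -1.3  -1.4] 15 0.1 -134 [-70.1  -1.9  -3.4] 
15 0.2 -144 [-80.1  -0.1  -2.7] 15 0.2 -134 [-70.8  -0.6  -5.7] 
15 0.3 -144 [-80.6   0.9  -4.3] 15 0.3 -134 [-71.9   0.6  -8.2] 
15 0.4 -144 [-81.4   1.9  -5.9] 15 0.4 -134 [-73.3   1.9 -10.8] 
20 0.1 -144 [-80.1  -1.9  -2.2] 20 0.1 -134 [-70.8  -3.1  -4.7] 
20 0.2 -144 [-80.6  -0.8  -3.6] 20 0.2 -134 [-71.9  -1.7  -7.2] 
20 0.3 -144 [-81.3   0.3  -5.2] 20 0.3 -134 [-73.2  -0.4  -9.6] 
20 0.4 -144 [-82.2   1.4  -6.8] 20 0.4 -134 [-74.8   1.1 -12.1]
```

Call:
{"fn": "step_arm", "kwargs": {
  "steps": [
    {"xyz": [0.2, 0.7, 0], "turn": [0, 0, 0], "gripper": -1},
    {"xyz": [0.2, 0.7, 0], "turn": [0, 0, 0], "gripper": -1},
    {"xyz": [0.2, 0.7, 0], "turn": [0, 0, 0], "gripper": -1},
    {"xyz": [0, 0, 0], "turn": [0, 0, 0], "gripper": -1},
    {"xyz": [0, 0, 0.6], "turn": [0, 0, 0], "gripper": -1},
    {"xyz": [0, 0, 0.6], "turn": [0, 0, 0], "gripper": -1},
    {"xyz": [0, 0, 0.55], "turn": [0, 0, 0], "gripper": -1},
    {"xyz": [0, 0, 0], "turn": [0, 0, 0], "gripper": -1}
  ]
}}

```text
time_s: 18.87
position: [0.4747, 0.0596, 0.0324]
tool_rot: [[0.991, -0.135, -0.006], [-0.135, -0.991, 0.001], [-0.006, 0.0, -1.0]]
ft_force: [-1.3, -0.3, 0.1]
grip_width: 0.0002
```

```bash
python3 -c "
from h import *
tool()"
```

```text
t 18.87 TCP D [-191.7   10.3] z 32.4 yaw-dock 0.01 tilt [-0.0057  0.0007] F [-1.3 -0.3  0.1] q [ -7.  32. 102.  -0.  47.   1.]
```

Call:
{"fn": "step_arm", "kwargs": {
  "steps": [
    {"xyz": [0, 0.1, 0], "turn": [0, 0, 0], "gripper": -1},
    {"xyz": [0.15, -0.02, 0], "turn": [0, 0, 0], "gripper": -1},
    {"xyz": [0.15, -0.02, 0], "turn": [0, 0, 0], "gripper": -1},
    {"xyz": [0.15, -0.02, 0], "turn": [0, 0, 0], "gripper": -1},
    {"xyz": [0.15, -0.02, 0], "turn": [0, 0, 0], "gripper": -1},
    {"xyz": [0.15, -0.02, 0], "turn": [0, 0, 0], "gripper": -1},
    {"xyz": [0.15, -0.02, 0], "turn": [0, 0, 0], "gripper": -1},
    {"xyz": [0.15, -0.02, 0], "turn": [0, 0, 0], "gripper": -1},
    {"xyz": [0.15, -0.02, 0], "turn": [0, 0, 0], "gripper": -1},
    {"xyz": [0, 0, 0], "turn": [0, 0, 0], "gripper": -1},
    {"xyz": [-0.8, 0, 0], "turn": [0, 0, 0], "gripper": -1},
    {"xyz": [-0.8, 0, -0.8], "turn": [0, 0, 0], "gripper": -1},
    {"xyz": [0, 0, -0.9], "turn": [0, 0, 0], "gripper": -1},
    {"xyz": [0, 0, 0], "turn": [0, 0, 0], "gripper": -1}
  ]
}}

```text
time_s: 20.03
position: [0.4641, 0.0639, 0.1061]
tool_rot: [[0.991, -0.134, 0.008], [-0.134, -0.991, -0.001], [0.008, -0.0, -1.0]]
ft_force: [1.1, 0.2, 1.2]
grip_width: 0.0001
```

```bash
cat >> h.py <<'E'
def lateral():
    """b of unit's and dock's marks and ends, per camera, mm"""
    for n in ("scene","side"):
        im,P,ok=cloud(n); h=cv2.cvtColor(im,cv2.COLOR_RGB2HSV).astype(int); D=toD(P)*1000; z=P[...,2]*1000
        cu=(h[...,0]>3)&(h[...,0]<20)&(h[...,1]>90)&(h[...,2]>120)&ok&(abs(D[...,1])<60)
        te=(h[...,0]>80)&(h[...,0]<100)&(h[...,1]>90)&ok&(abs(D[...,0])<15)&(abs(D[...,1])<90)&(z>24)
        un=ok&(D[...,0]>-160)&(D[...,0]<-20)&(abs(D[...,1])<110)&(z>12)&(z<66)
        ut=cu&(z>48)&(D[...,0]<-15)&(D[...,0]>-120); dt=cu&(z>24)&(z<36)&(abs(D[...,0])<14)
        mid=lambda m:np.round([np.percentile(D[m][:,1],q) for q in (1,99)]+[np.mean(np.percentile(D[m][:,1],[1,99]))],1) if m.sum()>5 else None
        mu=un&(z<36); 
        print(n,"unit cu",mid(ut),ut.sum(),"dock cu",mid(dt),dt.sum(),"teal",mid(te),"unit ends",mid(un),"unit back a",np.round(np.percentile(D[un][:,0],[1,99]),1))
E
python3 -c "
from h import *
report(); lateral();dockcheck()"
```

```text
t 20.03 TCP D [-202.7   13.1] z 106.1 yaw-dock 0.07 tilt [ 0.0083 -0.001 ] F [1.1 0.2 1.2] q [ -7.  24. 100.   0.  56.   1.]
unit a,b mm [-80.2   0.9] th -0.4 size [105. 135.] cop 82
scene unit cu [-18.8  20.9   1.1] 73 dock cu [-20.3  21.    0.4] 81 teal [-63.6  64.5   0.5] unit ends [-58.6  67.8   4.6] unit back a [-128.4  -28.5]
side unit cu [-14.6  14.3  -0.1] 8 dock cu None 0 teal [-61.5  56.6  -2.5] unit ends [-64.5  62.6  -0.9] unit back a [-129.8  -32. ]
dock centre D [25.5  0.2] ang 179.9 [ 73. 243.] teal b [-62.5  63.8] 257
```

Call:
{"fn": "step_arm", "kwargs": {
  "steps": [
    {"xyz": [0, 0.31, 0.5], "turn": [0, 0, 0], "gripper": -1},
    {"xyz": [0, 0, 0.65], "turn": [0, 0, 0], "gripper": -1},
    {"xyz": [0, 0, 0.65], "turn": [0, 0, 0], "gripper": -1},
    {"xyz": [0, 0, 0], "turn": [0, 0, 0], "gripper": -1},
    {"xyz": [0.5, 0, 0], "turn": [0, 0, 0], "gripper": -1},
    {"xyz": [0.4, 0, 0], "turn": [0, 0, 0], "gripper": -1},
    {"xyz": [0, 0, 0], "turn": [0, 0, 0], "gripper": -1}
  ]
}}

```text
time_s: 20.92
position: [0.4996, 0.0459, 0.0296]
tool_rot: [[0.991, -0.136, 0.003], [-0.136, -0.991, -0.0], [0.003, 0.0, -1.0]]
ft_force: [0.3, -1.1, 0.2]
grip_width: -0.0002
```

```bash
python3 -c "
from h import *
tool()"
```

```text
t 20.92 TCP D [-1.652e+02  1.000e-01] z 29.6 yaw-dock 0.01 tilt [ 0.003  -0.0005] F [ 0.3 -1.1  0.2] q [-8. 33. 99. -0. 48. -1.]
```

Call:
{"fn": "step_arm", "kwargs": {
  "steps": [
    {"xyz": [0.105, 0, 0], "turn": [0, 0, 0], "gripper": -1},
    {"xyz": [0.105, 0, 0], "turn": [0, 0, 0], "gripper": -1},
    {"xyz": [0.105, 0, 0], "turn": [0, 0, 0], "gripper": -1},
    {"xyz": [0.105, 0, 0], "turn": [0, 0, 0], "gripper": -1},
    {"xyz": [0.105, 0, 0], "turn": [0, 0, 0], "gripper": -1},
    {"xyz": [0.105, 0, 0], "turn": [0, 0, 0], "gripper": -1},
    {"xyz": [0.105, 0, 0], "turn": [0, 0, 0], "gripper": -1},
    {"xyz": [0.105, 0, 0], "turn": [0, 0, 0], "gripper": -1},
    {"xyz": [0.105, 0, 0], "turn": [0, 0, 0], "gripper": -1},
    {"xyz": [0, 0, 0], "turn": [0, 0, 0], "gripper": -1}
  ]
}}

```text
time_s: 21.75
position: [0.5329, 0.0417, 0.0289]
tool_rot: [[0.991, -0.135, -0.004], [-0.135, -0.991, 0.001], [-0.004, -0.0, -1.0]]
ft_force: [-6.3, 1.0, 6.1]
grip_width: -0.0002
```

```bash
python3 -c "
from h import *
tool();lateral()"
```

```text
t 21.75 TCP D [-131.6    0.5] z 28.9 yaw-dock 0.04 tilt [-0.004   0.0006] F [-6.3  1.   6.1] q [-8. 36. 93.  0. 52. -0.]
scene unit cu [-18.4  21.4   1.5] 76 dock cu [-20.7  21.    0.2] 82 teal [-62.8  64.3   0.8] unit ends [-58.3  68.    4.8] unit back a [-138.   -20.1]
side unit cu None 5 dock cu None 0 teal [-61.1  60.2  -0.4] unit ends [-64.2  61.   -1.6] unit back a [-149.6  -21.4]
```

Call:
{"fn": "step_arm", "kwargs": {
  "steps": [
    {"xyz": [0.08, 0, 0], "turn": [0, 0, 0], "gripper": -1},
    {"xyz": [0.08, 0, 0], "turn": [0, 0, 0], "gripper": -1},
    {"xyz": [0.05, 0, 0], "turn": [0, 0, 0], "gripper": -1},
    {"xyz": [0, 0, 0], "turn": [0, 0, 0], "gripper": -1}
  ]
}}

```text
time_s: 22.18
position: [0.5408, 0.0407, 0.0289]
tool_rot: [[0.991, -0.135, -0.005], [-0.135, -0.991, 0.001], [-0.005, -0.0, -1.0]]
ft_force: [-7.8, 1.9, 5.8]
grip_width: 0.0
```

Call:
{"fn": "step_arm", "kwargs": {
  "steps": [
    {"xyz": [0.05, 0, 0], "turn": [0, 0, 0], "gripper": -1},
    {"xyz": [0.03, 0, 0], "turn": [0, 0, 0], "gripper": -1},
    {"xyz": [0, 0, 0], "turn": [0, 0, 0], "gripper": -1}
  ]
}}

```text
time_s: 22.43
position: [0.5412, 0.0407, 0.0289]
tool_rot: [[0.991, -0.134, -0.011], [-0.134, -0.991, 0.001], [-0.011, 0.0, -1.0]]
ft_force: [-20.9, 1.1, 16.3]
grip_width: -0.0
```

```bash
python3 -c "
from h import *
tool();lateral()"
```

```text
t 22.43 TCP D [-123.3    0.6] z 28.9 yaw-dock 0.07 tilt [-0.0113  0.0013] F [-20.9   1.1  16.3] q [-8. 36. 91. -0. 53. -0.]
scene unit cu [-18.6  22.3   1.9] 74 dock cu [-20.1  20.9   0.4] 81 teal [-63.6  64.5   0.5] unit ends [-57.4  68.2   5.4] unit back a [-136.6  -20.7]
side unit cu None 0 dock cu None 0 teal [-62.1  55.7  -3.2] unit ends [-64.4  59.3  -2.6] unit back a [-141.8  -20.9]
```

Call:
{"fn": "step_arm", "kwargs": {
  "steps": [
    {"xyz": [-0.3, 0, 0], "turn": [0, 0, 0], "gripper": -1},
    {"xyz": [-0.8, 0, 0], "turn": [0, 0, 0], "gripper": -1},
    {"xyz": [-0.8, 0, -0.8], "turn": [0, 0, 0], "gripper": -1},
    {"xyz": [-0.8, 0, -0.9], "turn": [0, 0, 0], "gripper": -1},
    {"xyz": [0, 0, -0.9], "turn": [0, 0, 0], "gripper": -1},
    {"xyz": [0, 0, 0], "turn": [0, 0, 0], "gripper": -1}
  ]
}}

```text
time_s: 23.03
position: [0.4466, 0.0536, 0.1309]
tool_rot: [[0.991, -0.135, 0.009], [-0.135, -0.991, -0.001], [0.009, 0.0, -1.0]]
ft_force: [1.3, 0.2, 0.7]
grip_width: -0.0001
```

```bash
python3 - <<'E'
from h import *
tool(); lateral()
for n in ("scene","side"):
    im,P,ok=cloud(n); D=toD(P)*1000; z=P[...,2]*1000
    m=ok&(abs(D[...,1])<110)&(D[...,0]<-8)&(D[...,0]>-150)&(z>12)&(z<70)
    c,ang,sz=rect(np.column_stack([D[m]/1000,z[m]])); print(n,"unit",c*1000,ang,sz*1000)
im,_=cams.get_image('scene'); a=cv2.resize(im[170:300,220:400,::-1],None,fx=3,fy=3)
cv2.imwrite('pics/s3.png',a)
E
```

```text
t 23.03 TCP D [-218.7    0.5] z 130.9 yaw-dock 0.06 tilt [ 0.009  -0.0013] F [1.3 0.2 0.7] q [ -8.  20. 101.   0.  59.  -1.]
scene unit cu [-19.3  22.5   1.6] 75 dock cu [-20.2  21.9   0.8] 81 teal [-63.1  64.3   0.6] unit ends [-57.8  68.2   5.2] unit back a [-111.1  -20.6]
side unit cu None 0 dock cu None 0 teal [-61.8  56.7  -2.5] unit ends [-64.2  62.8  -0.7] unit back a [-110.   -20.8]
scene unit [-61.04234009   2.40357666] 0.022591369226574898 [106.02232666 213.22189941]
side unit [-59.69627075  -2.15565186] 0.04193754121661186 [103.23752441 213.95964355]
```

View pics/s3.png

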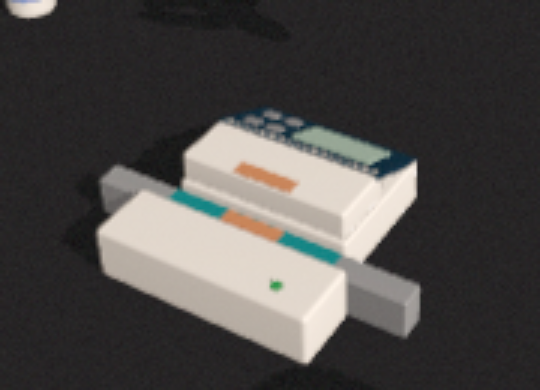

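The picture shows the unit's back against the rail, with its copper patch (265,178) square behind the dock's patch (252,225) and the teal band running the unit's length. I check the angle, the lateral offset and the neighbours numerically.

```bash
python3 - <<'E'
from h import *
for i in range(2):
  for n in ("scene","side"):
    im,P,ok=cloud(n); D=toD(P)*1000; z=P[...,2]*1000
    un=ok&(abs(D[...,1])<85)&(D[...,0]<-14)&(D[...,0]>-125)&(z>44)&(z<66)
    c,ang,sz=rect(np.column_stack([D[un]/1000,z[un]])); 
    # unit vertical sides: front face line fit
    fr=ok&(abs(D[...,1])<50)&(D[...,0]<-100)&(D[...,0]>-125)&(z>8)&(z<34)
    s=np.polyfit(D[fr][:,1],D[fr][:,0],1) if fr.sum()>50 else None
    rl=ok&(abs(D[...,1])<110)&(abs(D[...,0])<13)&(z>26)&(z<34); r=rect(np.column_stack([D[rl]/1000,z[rl]]))
    print(n,"top rect",np.round(c*1000,1),round(ang,2),np.round(sz*1000,1),"front fit",fr.sum(),s,"rail",np.round(r[0]*1000,1),round(r[1],2),np.round(r[2]*1000,1), "z98",np.percentile(z[un],98))
for A,C in comps():
    c,a,sz=rect(A); print(np.round(c*1000),np.round(sz*1000),"z %.3f"%np.percentile(A[:,2],98))
im,_=cams.get_image('side'); cv2.imwrite('pics/s4.png',cv2.resize(im[130:250,260:420,::-1],None,fx=4,fy=4,interpolation=cv2.INTER_CUBIC))
E
```

```text
scene top rect [-56.4   3.2] 179.99 [ 84.8 127.5] front fit 0 None rail [-0.5  0.1] 179.54 [ 25.3 219.4] z98 60.66081449653628
side top rect [-57.   2.] 179.19 [ 86.8 129.8] front fit 2 None rail [-0.2 -0.1] 179.86 [ 23.4 217.8] z98 62.93493136681992
scene top rect [-56.9   3.3] 179.9 [ 85.5 126.5] front fit 0 None rail [-1.   0.1] 179.63 [ 23.9 219.7] z98 60.69887218924158
side top rect [-58.6   1.3] 179.96 [ 88.9 128.4] front fit 3 None rail [-0.1 -0.1] 0.45 [ 24.8 219. ] z98 62.86682078871247
[408. 321.] [63. 66.] z 0.080
[447.  54.] [ 41. 122.] z 0.199
[ 435. -311.] [44. 48.] z 0.131
[637.  27.] [176. 243.] z 0.061
[580. 326.] [51. 57.] z 0.086
[ 637. -316.] [60. 91.] z 0.042
[797. 296.] [ 6. 48.] z 0.139
```

View pics/s4.png

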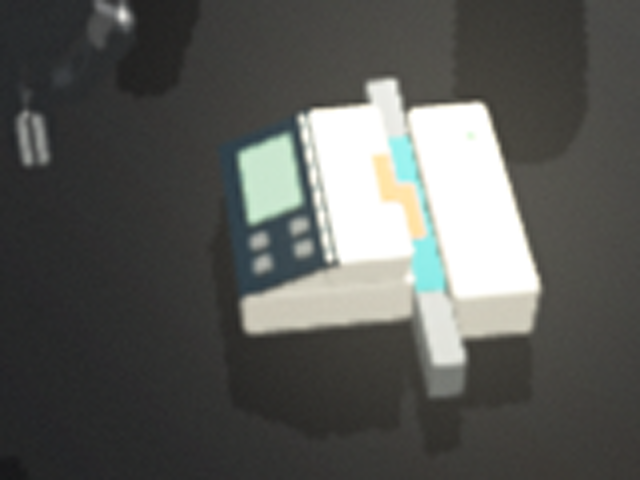

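```bash
python3 - <<'E'
from h import *
for n,s in (("scene",1),("side",-1)):
  for i in range(2):
    im,P,ok=cloud(n); D=toD(P)*1000; z=P[...,2]*1000; b=D[...,1]*s; a=D[...,0]
    E=np.gradient(P,axis=0),np.gradient(P,axis=1); N=np.cross(E[1],E[0]); N/=np.linalg.norm(N,axis=-1,keepdims=True)+1e-12
    nd=abs(N[...,:2]@RD)[...,1]>.85
    f=lambda a0,a1,b0,zh:ok&nd&(a>a0)&(a<a1)&(abs(b-b0)<8)&(z>8)&(z<zh)
    for nm,m,b0 in (("unit",f(-105,-15,65,36),65),("housing",f(14,56,80,36),80),("rail",f(-8,8,120,26),120)):
        print(n,nm,m.sum(),"dev b %.2f"%(s*(np.median(b[m])-b0)) if m.sum()>5 else "")
    h=cv2.cvtColor(im,cv2.COLOR_RGB2HSV).astype(int); cu=ok&(h[...,0]>3)&(h[...,0]<25)&(h[...,1]>60)&(h[...,2]>120)&(abs(b)<40)
    for nm,m in (("ucu",cu&(z>45)&(a>-45)&(a<-10)),("dcu",cu&(z<38)&(z>22)&(abs(a)<14))): print(n,nm,m.sum(),np.round(D[m].mean(0),2) if m.any() else "")
E
```

```text
scene unit 210 dev b 2.56
scene housing 128 dev b 0.73
scene rail 27 dev b 0.87
scene ucu 95 [-18.87   1.78]
scene dcu 94 [-2.84  1.01]
scene unit 214 dev b 2.51
scene housing 127 dev b 0.79
scene rail 27 dev b 0.84
scene ucu 95 [-18.9    1.77]
scene dcu 92 [-2.74  0.99]
side unit 242 dev b 2.34
side housing 106 dev b 0.79
side rail 29 dev b 0.80
side ucu 40 [-16.91  -0.25]
side dcu 37 [-0.17 -1.02]
side unit 253 dev b 2.40
side housing 118 dev b 0.74
side rail 27 dev b 0.91
side ucu 38 [-17.01  -0.52]
side dcu 39 [-0.12  0.16]
```

Side and scene both put the unit about 1.6 mm to +y of the dock, and it is flush and square. There is plenty of time, so I give one small sideways nudge, watching the far side face.

Call:
{"fn": "step_arm", "kwargs": {
  "steps": [
    {"xyz": [0.79, -0.55, 0], "turn": [0, 0, 0], "gripper": -1},
    {"xyz": [0.79, -0.55, 0], "turn": [0, 0, 0], "gripper": -1},
    {"xyz": [0.79, -0.55, 0], "turn": [0, 0, 0], "gripper": -1},
    {"xyz": [0.79, -0.55, 0], "turn": [0, 0, 0], "gripper": -1},
    {"xyz": [0.79, -0.55, 0], "turn": [0, 0, 0], "gripper": -1},
    {"xyz": [0, 0, 0], "turn": [0, 0, 0], "gripper": -1},
    {"xyz": [0, 0, 0.8], "turn": [0, 0, 0], "gripper": -1},
    {"xyz": [0, 0, 0.8], "turn": [0, 0, 0], "gripper": -1},
    {"xyz": [0, 0, 0.8], "turn": [0, 0, 0], "gripper": -1},
    {"xyz": [0, 0, 0], "turn": [0, 0, 0], "gripper": -1},
    {"xyz": [0, 0, 0], "turn": [0, 0, 0], "gripper": -1}
  ]
}}

```text
time_s: 24.75
position: [0.6161, 0.1411, 0.029]
tool_rot: [[0.991, -0.135, -0.003], [-0.135, -0.991, -0.0], [-0.003, 0.0, -1.0]]
ft_force: [-0.2, -0.7, 0.4]
grip_width: -0.0002
```

```bash
cat >> h.py <<'E'
def side(n="side",s=-1):
    im,P,ok=cloud(n); D=toD(P)*1000; z=P[...,2]*1000; b=D[...,1]*s; a=D[...,0]
    E=np.gradient(P,axis=0),np.gradient(P,axis=1); N=np.cross(E[1],E[0]); N/=np.linalg.norm(N,axis=-1,keepdims=True)+1e-12
    nd=abs(N[...,:2]@RD)[...,1]>.85
    f=lambda a0,a1,b0,zh:ok&nd&(a>a0)&(a<a1)&(abs(b-b0)<8)&(z>8)&(z<zh)
    m=f(-105,-15,65,36); h=f(14,56,80,36); sl=np.polyfit(a[m],s*b[m],1)[0]
    print(n,"unit-dock b %.2f"%(s*(np.median(b[m])-65-np.median(b[h])+80)),"n",m.sum(),h.sum(),"face slope deg %.2f"%np.rad2deg(sl))
E
python3 -c "
from h import *
tool();side()"
```

```text
t 24.75 TCP D [-62.6 110.2] z 29.0 yaw-dock 0.03 tilt [-0.003  -0.0001] F [-0.2 -0.7  0.4] q [ 2. 43. 76.  0. 62. 10.]
side unit-dock b 1.79 n 254 115 face slope deg -0.39
```

Call:
{"fn": "step_arm", "kwargs": {
  "steps": [
    {"xyz": [0, 0.25, 0], "turn": [0, 0, 0], "gripper": -1},
    {"xyz": [0, 0.25, 0], "turn": [0, 0, 0], "gripper": -1},
    {"xyz": [0, 0.2, 0], "turn": [0, 0, 0], "gripper": -1},
    {"xyz": [0, 0.08, 0], "turn": [0, 0, 0], "gripper": -1},
    {"xyz": [0, 0, 0], "turn": [0, 0, 0], "gripper": -1}
  ]
}}

```text
time_s: 25.22
position: [0.6128, 0.109, 0.0304]
tool_rot: [[0.991, -0.137, 0.001], [-0.137, -0.991, 0.0], [0.001, -0.0, -1.0]]
ft_force: [-0.2, -0.8, 0.2]
grip_width: 0.0002
```

```bash
python3 -c "
from h import *
tool();side()"
```

```text
t 25.22 TCP D [-61.6  78. ] z 30.4 yaw-dock -0.06 tilt [0.0011 0.    ] F [-0.2 -0.8  0.2] q [-1. 42. 78.  0. 60.  7.]
side unit-dock b 1.36 n 252 121 face slope deg -0.01
```

Call:
{"fn": "step_arm", "kwargs": {
  "steps": [
    {"xyz": [0, 0.04, 0], "turn": [0, 0, 0], "gripper": -1},
    {"xyz": [0, 0, 0], "turn": [0, 0, 0], "gripper": -1},
    {"xyz": [0, 0, 0], "turn": [0, 0, 0], "gripper": -1}
  ]
}}

```text
time_s: 25.52
position: [0.6123, 0.1088, 0.0296]
tool_rot: [[0.991, -0.135, -0.0], [-0.135, -0.991, -0.0], [-0.0, 0.0, -1.0]]
ft_force: [0.1, 0.7, 0.2]
grip_width: -0.0001
```

```bash
python3 -c "
from h import *
tool();side();side()"
```

```text
t 25.52 TCP D [-62.   77.7] z 29.6 yaw-dock 0.04 tilt [-0.0001 -0.    ] F [0.1 0.7 0.2] q [-1. 42. 78. -0. 60.  7.]
side unit-dock b 1.47 n 245 107 face slope deg -0.18
side unit-dock b 1.31 n 244 113 face slope deg -0.11
```

Call:
{"fn": "step_arm", "kwargs": {
  "steps": [
    {"xyz": [0, 0.05, 0], "turn": [0, 0, 0], "gripper": -1},
    {"xyz": [0, 0, 0], "turn": [0, 0, 0], "gripper": -1},
    {"xyz": [0, 0, 0], "turn": [0, 0, 0], "gripper": -1}
  ]
}}

```text
time_s: 25.87
position: [0.6121, 0.1072, 0.0296]
tool_rot: [[0.991, -0.135, 0.0], [-0.135, -0.991, 0.001], [0.0, -0.001, -1.0]]
ft_force: [0.4, 4.5, -0.3]
grip_width: 0.0002
```

```bash
python3 -c "
from h import *
tool();side();side()"
```

```text
t 25.87 TCP D [-62.  76.] z 29.6 yaw-dock 0.04 tilt [0.0002 0.0006] F [ 0.4  4.5 -0.3] q [-1. 42. 78.  0. 60.  7.]
side unit-dock b 0.20 n 226 107 face slope deg 0.01
side unit-dock b 0.58 n 244 102 face slope deg -0.49
```

Call:
{"fn": "step_arm", "kwargs": {
  "steps": [
    {"xyz": [0, -0.8, 0], "turn": [0, 0, 0], "gripper": -1},
    {"xyz": [0, 0, -0.8], "turn": [0, 0, 0], "gripper": -1},
    {"xyz": [0, 0, -0.9], "turn": [0, 0, 0], "gripper": -1},
    {"xyz": [0, 0, -0.8], "turn": [0, 0, 0], "gripper": -1},
    {"xyz": [-0.7, 0.67, 0], "turn": [0, 0, 0], "gripper": -1},
    {"xyz": [-0.7, 0.67, 0], "turn": [0, 0, 0], "gripper": -1},
    {"xyz": [-0.7, 0.67, 0], "turn": [0, 0, 0], "gripper": -1},
    {"xyz": [-0.7, 0.67, 0], "turn": [0, 0, 0], "gripper": -1},
    {"xyz": [0, 0, 0], "turn": [0, 0, 0], "gripper": -1},
    {"xyz": [0, 0, 0.8], "turn": [0, 0, 0], "gripper": -1},
    {"xyz": [0, 0, 0.8], "turn": [0, 0, 0], "gripper": -1},
    {"xyz": [0, 0, 0.8], "turn": [0, 0, 0], "gripper": -1},
    {"xyz": [0, 0, 0], "turn": [0, 0, 0], "gripper": -1}
  ]
}}

```text
time_s: 27.05
position: [0.4885, 0.0472, 0.0294]
tool_rot: [[0.991, -0.136, -0.009], [-0.136, -0.991, 0.001], [-0.009, 0.0, -1.0]]
ft_force: [-1.3, -0.3, -0.9]
grip_width: 0.0002
```

```bash
python3 -c "
from h import *
tool();side();side('scene',1)"
```

```text
t 27.05 TCP D [-1.763e+02 -1.000e-01] z 29.4 yaw-dock 0.01 tilt [-0.0087  0.0007] F [-1.3 -0.3 -0.9] q [ -8.  33. 100.  -0.  48.  -0.]
side unit-dock b 0.31 n 249 103 face slope deg -0.11
scene unit-dock b 0.45 n 216 136 face slope deg -0.10
```

Call:
{"fn": "step_arm", "kwargs": {
  "steps": [
    {"xyz": [0.4, 0, 0], "turn": [0, 0, 0], "gripper": -1},
    {"xyz": [0.4, 0, 0], "turn": [0, 0, 0], "gripper": -1},
    {"xyz": [0.25, 0, 0], "turn": [0, 0, 0], "gripper": -1},
    {"xyz": [0.12, 0, 0], "turn": [0, 0, 0], "gripper": -1},
    {"xyz": [0, 0, 0], "turn": [0, 0, 0], "gripper": -1}
  ]
}}

```text
time_s: 27.57
position: [0.5387, 0.0407, 0.0354]
tool_rot: [[0.991, -0.135, 0.004], [-0.135, -0.991, -0.001], [0.004, 0.0, -1.0]]
ft_force: [-0.4, -0.2, 0.5]
grip_width: 0.0003
```

Call:
{"fn": "step_arm", "kwargs": {
  "steps": [
    {"xyz": [0.08, 0, 0], "turn": [0, 0, 0], "gripper": -1},
    {"xyz": [0, 0, 0], "turn": [0, 0, 0], "gripper": -1}
  ]
}}

```text
time_s: 27.73
position: [0.5406, 0.0405, 0.0343]
tool_rot: [[0.991, -0.135, 0.001], [-0.135, -0.991, -0.0], [0.001, 0.0, -1.0]]
ft_force: [0.0, -0.7, 0.3]
grip_width: -0.0002
```

```bash
python3 -c "
from h import *
tool();side();side('scene',1)"
```

```text
t 27.73 TCP D [-123.8    0.3] z 34.3 yaw-dock 0.04 tilt [ 0.0009 -0.0002] F [ 0.  -0.7  0.3] q [-8. 36. 92. -0. 53. -0.]
side unit-dock b 0.45 n 247 113 face slope deg 0.06
scene unit-dock b 0.46 n 214 135 face slope deg -0.31
```

Call:
{"fn": "step_arm", "kwargs": {
  "steps": [
    {"xyz": [0.06, 0, 0], "turn": [0, 0, 0], "gripper": -1},
    {"xyz": [0, 0, 0], "turn": [0, 0, 0], "gripper": -1}
  ]
}}

```text
time_s: 28.0
position: [0.5411, 0.0405, 0.0336]
tool_rot: [[0.991, -0.135, -0.005], [-0.135, -0.991, 0.001], [-0.005, 0.0, -1.0]]
ft_force: [-7.9, 0.7, 6.2]
grip_width: 0.0001
```

Call:
{"fn": "step_arm", "kwargs": {
  "steps": [
    {"xyz": [0.04, 0, 0], "turn": [0, 0, 0], "gripper": -1},
    {"xyz": [0, 0, 0], "turn": [0, 0, 0], "gripper": -1}
  ]
}}

```text
time_s: 28.17
position: [0.5412, 0.0405, 0.0336]
tool_rot: [[0.991, -0.135, -0.008], [-0.135, -0.991, 0.001], [-0.008, 0.0, -1.0]]
ft_force: [-14.0, -0.5, 11.5]
grip_width: -0.0
```

Call:
{"fn": "step_arm", "kwargs": {
  "steps": [
    {"xyz": [-0.3, 0, 0], "turn": [0, 0, 0], "gripper": -1},
    {"xyz": [-0.8, 0, 0], "turn": [0, 0, 0], "gripper": -1},
    {"xyz": [-0.8, 0, -0.8], "turn": [0, 0, 0], "gripper": -1},
    {"xyz": [-0.8, 0, -0.9], "turn": [0, 0, 0], "gripper": -1},
    {"xyz": [0, 0, -0.9], "turn": [0, 0, 0], "gripper": -1},
    {"xyz": [0, 0, -0.9], "turn": [0, 0, 0], "gripper": -1},
    {"xyz": [0, 0, 0], "turn": [0, 0, 0], "gripper": -1},
    {"xyz": [0, 0, 0], "turn": [0, 0, 0], "gripper": -1}
  ]
}}

```text
time_s: 28.83
position: [0.4446, 0.0537, 0.1678]
tool_rot: [[0.991, -0.135, 0.004], [-0.135, -0.991, -0.001], [0.004, 0.0, -1.0]]
ft_force: [-0.1, -0.4, -0.2]
grip_width: -0.0
```

```bash
python3 -c "
from h import *
tool();side();side('scene',1);lateral()
from rig import order
print(order.close_job())"
```

```text
t 28.83 TCP D [-220.7    0.3] z 167.8 yaw-dock 0.04 tilt [ 0.0041 -0.0006] F [-0.1 -0.4 -0.2] q [-8. 17. 98.  0. 65. -1.]
side unit-dock b 0.46 n 237 110 face slope deg -0.23
scene unit-dock b 0.37 n 213 136 face slope deg -0.31
scene unit cu [-19.9  21.5   0.8] 68 dock cu [-19.8  21.7   1. ] 81 teal [-63.1  65.2   1. ] unit ends [-59.4  66.9   3.7] unit back a [-110.4  -20.6]
side unit cu None 0 dock cu None 0 teal [-62.   58.2  -1.9] unit ends [-65.4  61.7  -1.9] unit back a [-110.1  -20.8]
the job is handed in; nothing more can be done
None
```

The unit is docked: its back is against the grey rail, its contacts are on the dock's contacts, and the job was handed in at about 29 s of the 72 s. With the gripper shut, I nudged its front, right-side and left-side corners in turn to walk it round by about 107°. I then pushed it straight home, corrected a sideways offset of about 1.6 mm, pressed it home again and backed off.

**Last checks:**
- **Sideways:** the unit sits about 0.4 mm from the dock's centre, and both cameras agree.
- **Angle:** it is within about 0.3° of square.
- **Flush:** both presses stopped at the same finger position, with the push force at 21 N and 14 N. The front face also measured where it should be for contact. I could not measure the gap to the rail directly to better than about 1 mm.
- **Robot:** it touches nothing, and the force reads about zero.
- **Bottles, box and cup:** all four were within about 1 mm of where they started, measured before the last small correction, which stayed well clear of them.

**Less clean points:**
- One corner push turned the unit less than planned and brought its nearest corner to about 18 mm from the rail. It did not touch the dock before it was square.
- During the final presses the wrist also read up to 16 N vertically. Neither picture taken after the first press shows the unit tipped, but I viewed none after the second.
- The side camera could not give the copper-patch comparison, so that check rests on the scene camera alone. The two patches agreed to 0.2 mm there.

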